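# Set up the slide holders in the moist chamber

### The job

Get the moist chamber ready for incubation: lay the pipette that was left lying in it on its sloped rest, tip pointing downhill, then lay every slide holder level across the two raised rails inside, rib up. Swing the lid over, press its front edge down past the catch until it clicks fully shut, and set the timer flat on top of the shut lid, face up. Leave the other things on the bench where they are.

Things in the scene. Friction and masses are not known exactly. Their poses are not given: they have to be found in the camera images.
- chamber: Moist chamber, fixed: open black box 142 (its x) x 250 (y) x 52 mm high, walls and floor 5 mm; origin under its centre, z up. Two white rails 8 mm wide, 238 mm long (along y) at x = -33 and +33 mm; their tops 19 mm above the underside, 14 mm above the inner floor. Hinge on its +x rim (far from the robot); catch mid -x rim, 25 mm out from the wall, 50 mm wide, up to 53 mm high.
- lid (a joint): Angle of the clear, grey-edged lid, rad: 0 = fully shut, 1.57 upright, 2.0 = open stop. Flat plate 146 mm long from the hinge, 250 wide, 8 thick; its stiff hinge (0.2 N m) keeps it where it is left. On closing, the sprung roller catch stops it ajar at about 0.09 rad; pressing down on the front strip with about 10 N takes it past the catch and it snaps to 0.
- lid_hinge (a point): Point on the lid's hinge axis, in the middle of the chamber's width, on the lid's underside 52.5 mm above the bench. Its axes turn with the lid: -x runs from the hinge to the lid's free edge, y along the hinge, z out of the lid's outer face.
- lid_press (a point): Middle of the grey press strip on the lid's outer face, 130 mm from the hinge (16 mm from the free edge); same axes as lid_hinge.
- holder1: Slide holder, loose, 70 g: grey flat tray 100 mm (its x) by 44 (y), 6 thick, with two glass slides let in and along its middle an upright finger rib 60 mm long (x), 12 thick (y), reaching to 28 mm above the underside. Origin at the centre of the underside, z up. Starts on the bench; two to four alike are present.
- holder2: Slide holder, like holder1.
- holder3: Slide holder, like holder1.
- holder4: Slide holder, like holder1.
- pipette: Blue pipette, loose, 120 g, 185 mm long along its x; starts on the chamber's floor between the rails. Flat-bottomed body 30 mm wide (y), 26 high, from x = -55 to +50 mm; white cone from there to the tip at x = +112; plunger button end at x = -73. Origin at the underside of the body, z up.
- rest_seat (a point): Middle of the floor of the pipette rest's trough, fixed: rubber-floored, 90 mm long (x), 42 wide between side rims (y) that stand 8 mm above its floor, tilted 20 degrees, this point 80 mm above the bench. x points downhill along the trough, y across it, z square out of its floor. The pipette's body lies in it, pipette x along this x.
- jar: Bystander: open glass jar, 68 mm across, 90 mm high; origin under its centre.
- bottle: Bystander: amber bottle, 72 mm across, 170 mm high; origin under its centre.
- small_jar: Bystander: small capped jar, 48 mm across, 65 mm high; origin under its centre.
- dish: Bystander: clear round dish, 84 mm across, 15 mm high; origin under its centre.
- marker: Bystander: marker pen 130 mm long (x), 14 mm thick; origin under its middle.
- timer: White bench timer, loose, 90 g: flat box 60 mm (its x) by 44 mm (y), 20 mm high, display and buttons on top; origin under its centre, z up. Starts on the bench in front of the chamber; the shut lid's top is 60.5 mm above the bench.
Mind the look-alikes: they are no part of the job. What is shaped like the pipette but purple is not meant.

How it is judged:
By the outcome, as a careful person would: the job done as asked, in the order asked, and still so for the second after the job is handed in, with the robot touching nothing.
Of holder1, holder2, holder3, holder4 only 2 to 4 are there at a start; the rules pass over those that are not, and their reading is None.
At some moment in a run one of holder1, holder2, holder3, holder4 may be knocked a few centimetres aside while the robot is not near it.
It also fails if it takes over 210 s, if anything falls off the work surface, if the arm or the gripper's body presses on something with over 40 N, if the wrist force passes 120 N, or if a joint passes its speed limit or range.

### The arm

A 7-joint arm with a two-finger parallel gripper is mounted at the origin on the work surface. World frame = base frame: x ahead of the robot, y to its left, z up, the work surface at z = 0. Lengths are in m, angles in rad, forces in N, time in s.
With the tool pointing down it reaches from about 0.425 to 0.875 m from the base axis. Payload 4.7 kg.
Tool frame: the origin (TCP) lies on the front face of the gripper's body, between the roots of the fingers; the fingertips stand 73 mm ahead of it and the grasp point (between the pads) lies 54 mm ahead of it; z points along the fingers, y is the line along which they close (so a half turn about z gives the same grasp; the last joint's range is limited). The gripper opens to 85 mm and grips with 20 to 120 N. Pads are 22 mm wide; open, the fingers measure 114 mm over their backs; the gripper's body (76 mm by 85 mm) begins 54 mm behind the grasp point. The pads swing forward as they close: fully open they stand 13 mm farther back than shut.
Start: joints at [1.357, 0.321, -0.07, 1.45, 0.023, 1.371, -0.057], TCP at [0.147, -0.633, 0.304] pointing down, gripper open.
Joint ranges: [-2.86, 2.86], [-0.3, 2.09], [-1.38, 1.24], [0.06, 2.45], [-1.56, 4.7], [0.09, 2.05], [-2.69, 2.69]. Speed limits (rad/s): [2.57, 2.57, 3.14, 3.14, 3.14, 3.14, 3.14].

### API

Orientations are given as a unit quaternion [x, y, z, w].
In Python, from bench import status, camera, job, finder gives the robot as it stands.
- The arm moves only by the shell command python3 -m pendant 'ROWS' [FORCE]. ROWS is JSON, a list of rows, each a list of 3 entries, a list of its own where there are three numbers: the closure, from -1 (fully open) to 1 (shut), then the shift along the world's x, y, z scaled (see below), then the turn, a rotation vector about the world's x, y, z scaled (see below). In form: [[jaw, [tx, ty, tz], [rx, ry, rz]], ...]. A call has 1 to 8 rows; each row is the pose to reach, as a shift and turn from the pose commanded when the call began, turning the shorter way round; what a row does not reach only later rows make up. The controller multiplies each number of a shift by 500 mm and each number of a turn by pi rad. A row lasts 1/12 s, in which the tool goes at most 41.7 mm and 7.16 degrees, less where a joint would pass 70% of its speed; a pose out of reach is approached as far as the arm can. A call with a number of a shift or a turn outside -1 to 1 is refused whole. A call with a gripper value outside its range is refused whole. The fingers move at their own pace and stop on an object; FORCE is the grip in N (left out, the last holds). Time passes only in rows, so rows that repeat a pose let the fingers close. It gives the time, the measured TCP pose, the force, the opening and the grip force at its end, in the units of the state.
- status.get_state(): the state, without advancing time (a new reading comes with each control period).
- camera(name): name is "scene" or "top"; returns a dict with "img" (420x560x3 uint8, red, green, blue), "K" (3x3 intrinsics, pixels), "R" (3x3) and "t" (3): a world point X has camera coordinates R X + t. Camera axes: x right, y down, z forward; pixel columns grow to the right and rows downward; lengths in m; the calibration is good to about 2 mm. A picture is of the moment at which its call begins. There is no depth.
- job.job_done(): hands the job in; it is judged then, once.
Trained networks look in the newest picture that a camera, given by its name, has taken for a name from the list of things; names that differ only in an ending like _2 or _b are one class to them, and where a whole thing is asked for, a point or a joint stands for the part that bears it (a point fixed in the world has none). Each returns a list of dicts, best first, with "p" (0 to 1); they miss things now and then, are a little off and sometimes report something else, mostly with a low value. They report only what shows in the picture. A call takes as long as a camera call. They do not tell look-alikes from the thing itself.
- finder.masks_of(query, camera): "mask" (420x560 bool, what is visible of it) and "box" ([left, top, width, height] in pixels, round what is visible of it).
The state is a dict: "clock": time; "joint_pos": joint angles; "joint_vel": joint speeds; "effort": joint torques, N m; "ee_pos": TCP position; "orientation": TCP orientation; "ft_force": force on the tool from outside, world axes, zero at the start; "moment": the same for the moment, N m; "grip_width": finger opening in m; "gripper_force": force on a finger pad.
Only numpy, scipy, OpenCV 4.12 (cv2) and the standard library are available. Lean on these libraries where they do the work, as an engineer would, in place of code of your own. Each camera call takes 0.05 s, during which the arm holds its last target. There are 200 camera calls.

## Working session

There is one attempt and no reset: what is moved stays moved. The work goes in short steps, Python scripts to look and compute and a shell command to move; the robot and the scene stay as the last step left them, time stands still between calls to the robot, and variables do not carry over. Pictures are saved under pics/ and viewed, at most 14 in all, crops included, and the job is handed in when it is done.

```bash
ls; mkdir -p pics
python3 - <<'E'
from bench import status,camera,finder
import cv2,numpy as np
for n in("scene","top"):
    c=camera(n);cv2.imwrite(f"pics/{n}0.png",cv2.resize(c["img"][:,:,::-1],(800,600)))
    print(n,c["K"].round(1).tolist(),c["R"].round(3).tolist(),c["t"].round(3).tolist())
    for q in("chamber","lid","holder1","pipette","timer","jar","bottle","small_jar","dish","marker","rest_seat"):
        try:
            for d in finder.masks_of(q,n): print(q,round(d["p"],2),d["box"])
        except Exception as e: print(q,e)
s=status.get_state();print(s["ee_pos"],s["orientation"],s["clock"],s["ft_force"])
E
```

```text
pics
scene [[410.2, 0.0, 274.2], [0.0, 410.2, 211.4], [0.0, 0.0, 1.0]] [[0.542, 0.84, 0.008], [0.656, -0.417, -0.628], [-0.525, 0.346, -0.778]] [-0.23, -0.257, 1.41]
chamber 0.91 [273.2, 203.5, 135.1, 84.6]
chamber 0.68 [344.9, 154.6, 29.0, 17.0]
lid 0.72 [299.5, 224.6, 108.5, 53.2]
holder1 0.91 [378.6, 214.1, 25.1, 29.6]
holder1 0.85 [135.6, 277.0, 24.5, 46.1]
holder1 0.61 [212.6, 291.5, 31.7, 43.5]
holder1 0.28 [294.2, 234.6, 65.5, 25.8]
pipette 0.97 [292.1, 234.9, 62.4, 23.8]
pipette 0.74 [291.1, 119.8, 34.9, 28.0]
timer 0.73 [300.8, 182.9, 22.1, 22.9]
timer 0.28 [178.0, 341.9, 33.4, 43.2]
jar 0.82 [179.7, 341.3, 32.0, 42.6]
bottle 0.9 [416.7, 169.3, 35.9, 57.5]
small_jar 0.71 [144.2, 326.7, 27.6, 35.5]
dish 0.6 [266.1, 192.1, 28.8, 23.2]
dish 0.53 [213.8, 292.8, 27.8, 42.4]
marker 0.52 [217.6, 216.0, 42.5, 22.6]
rest_seat 0.6 [136.3, 279.4, 25.0, 39.2]
rest_seat 0.59 [344.4, 152.7, 30.5, 16.4]
top [[544.6, 0.0, 283.7], [0.0, 544.6, 203.2], [0.0, 0.0, 1.0]] [[0.016, -1.0, -0.003], [-0.996, -0.015, -0.091], [0.091, 0.005, -0.996]] [-0.015, 0.471, 1.435]
chamber 0.94 [207.6, 94.9, 106.3, 103.3]
lid 0.7 [209.6, 91.9, 104.2, 48.7]
holder1 0.97 [366.2, 135.4, 19.8, 42.8]
holder1 0.95 [174.5, 129.3, 27.8, 37.6]
holder1 0.57 [421.0, 188.3, 20.3, 39.4]
pipette 0.98 [228.6, 155.3, 63.5, 13.2]
pipette 0.89 [158.0, 277.0, 15.4, 70.9]
timer 0.67 [221.0, 216.2, 15.4, 24.8]
jar 0.77 [410.9, 101.1, 26.8, 32.5]
jar 0.41 [112.7, 115.5, 40.2, 36.0]
bottle 0.74 [115.8, 113.4, 35.7, 39.2]
small_jar 0.74 [430.9, 147.6, 21.6, 19.9]
dish 0.64 [248.7, 222.8, 34.0, 27.7]
marker 0.53 [296.5, 227.2, 47.4, 5.7]
rest_seat 0.67 [153.3, 196.7, 25.6, 36.7]
[ 0.14676084 -0.63322364  0.30391107] [ 9.93519264e-01  1.13663854e-01 -1.84868793e-05  2.56255625e-05] 1.2 [ 0.26714376 -0.10455147  0.39222069]
```

View pics/scene0.png

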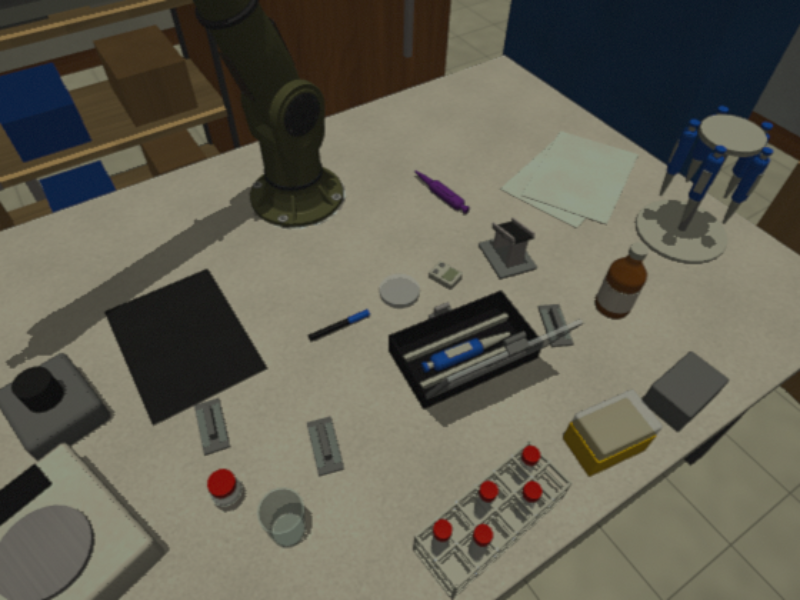

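View pics/top0.png

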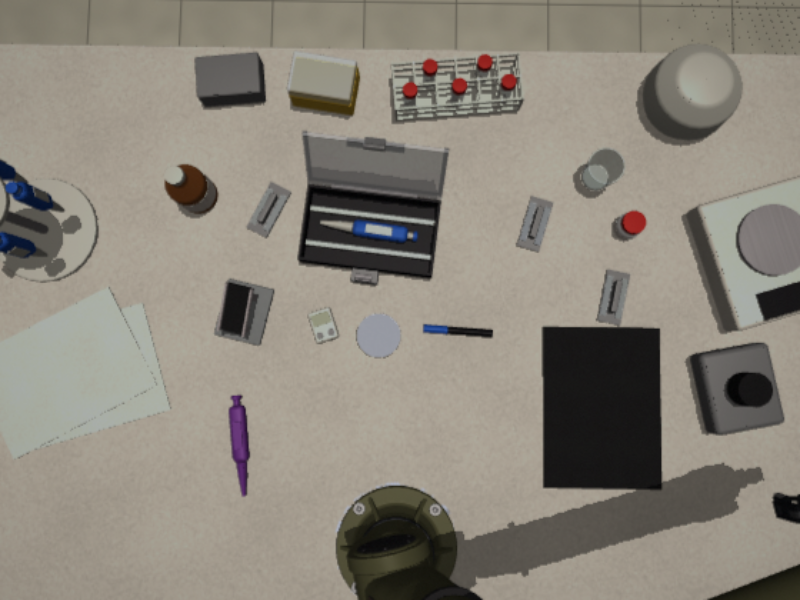

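The top view shows the blue pipette in the chamber at (370,231) with its tip to the left. The purple look-alike is at (240,440), and more blue pipettes hang in the carousel at (25,195). There are three holders, at (268,208), (535,222) and (613,297). The rest is at (243,310), the timer at (323,325) and the dish at (378,335). I choose the blue pipette in the chamber and check it in a crop next.

```bash
cat > h.py <<'E'
from bench import status,camera,finder,job
import cv2,numpy as np
from scipy.optimize import minimize
from scipy.spatial.transform import Rotation as Ro
def proj(c,X):
    q=(np.asarray(X)@c["R"].T+c["t"])@c["K"].T; return q[:,:2]/q[:,2:]
def ray(c,uv,z):
    d=c["R"].T@np.linalg.solve(c["K"],[uv[0],uv[1],1]);o=-c["R"].T@c["t"];return o+d*(z-o[2])/d[2]
def box(x0,x1,y0,y1,z0,z1): return np.array([[x,y,z] for x in(x0,x1) for y in(y0,y1) for z in(z0,z1)])/1000
HOLD=[box(-50,50,-22,22,0,6),box(-30,30,-6,6,0,28)]
PIP=[box(-55,50,-15,15,0,26),np.vstack([box(50,51,-10,10,3,23),box(111,112,-2,2,11,15)]),box(-73,-55,-6,6,7,19)]
TIM=[box(-30,30,-22,22,0,20)]
CH=[box(-71,71,-125,125,0,52),box(-96,-71,-25,25,0,53)]
S=4
def sil(c,parts,R,t):
    m=np.zeros((420*S,560*S),np.uint8)
    for p in parts:
        h=cv2.convexHull(((proj(c,p@R.T+t)+.5)*S*16).astype(np.int32));cv2.fillConvexPoly(m,h,1,shift=4)
    return m>0
def fit(views,parts,x0,z,base=np.eye(3)):
    """views [(cam,mask)], x0=(x,y,yaw)"""
    M=[(c,cv2.resize(m.astype(np.uint8),None,fx=S,fy=S,interpolation=0)>0) for c,m in views]
    def f(v):
        R=Ro.from_euler("z",v[2]).as_matrix()@base;L=0
        for c,m in M:
            s=sil(c,parts,R,[v[0],v[1],z]);L+=1-(s&m).sum()/max(1,(s|m).sum())
        return L/len(M)
    best=None
    for dy in(-.3,0,.3):
        a=np.array(x0,float)+[0,0,dy]
        r=minimize(f,a,method="Nelder-Mead",options=dict(initial_simplex=a+np.vstack([np.zeros(3),np.diag([.015,.015,.2])]),xatol=1e-4,fatol=1e-4))
        if best is None or r.fun<best.fun: best=r
    return best.x,best.fun
def near(c,n,q,X,r=25):
    """best mask of q whose box centre is near the projection of X"""
    u=proj(c,[X])[0]
    for d in finder.masks_of(q,n):
        b=d["box"]
        if np.hypot(b[0]+b[2]/2-u[0],b[1]+b[3]/2-u[1])<r: return d["mask"]
def locate(q,parts,x0,z,cams=("top","scene")):
    V=[]
    for n in cams:
        c=camera(n);m=near(c,n,q,[x0[0],x0[1],z+.01])
        if m is not None: V.append((c,m))
    x,l=fit(V,parts,x0,z);return x,l,len(V)
E
python3 - <<'E'
from h import *
t=camera("top");s=camera("scene")
T=lambda u,v,z:ray(t,(u/1.4286,v/1.4286),z)
for nm,q,P,uv,z,yaw in [("h1","holder1",HOLD,(268,208),0,1.0),("h2","holder1",HOLD,(535,222),0,1.3),("h3","holder1",HOLD,(613,297),0,1.4),
  ("timer","timer",TIM,(323,325),0,0.3),("pip","pipette",PIP,(372,231),.005,1.5)]:
    p=T(*uv,z+.01); a=yaw
    x=[p[0],p[1],0]
    res=[]
    for y0 in (0,.7,1.57,2.3) if nm!="pip" else (1.5,):
        r=locate(q,P,[x[0],x[1],y0],z) if y0==(0 if nm!="pip" else 1.5) else None
        if r is None:
            r=fit(V,P,[x[0],x[1],y0],z)+(len(V),)
        else:
            V=[(c,m) for n,c in(("top",t),("scene",s)) if (m:=near(c,n,q,[p[0],p[1],z+.01])) is not None]
        res.append(r)
    b=min(res,key=lambda r:r[1]); print(nm,b[0].round(4),round(b[1],3),b[2])
m=near(t,"top","pipette",T(372,231,.02)) 
# chamber corners at rim from the picture
for n,uv in(("c_nl",(298,263)),("c_nr",(432,277)),("catch",(364,277))): print(n,T(*uv,.052).round(4))
print("rest",T(243,310,.06).round(4))
a=cv2.resize(t["img"][85:250,140:330],(760,660),interpolation=cv2.INTER_CUBIC)[:,:,::-1]
b=cv2.resize(s["img"][140:290,260:420],None,fx=3.3,fy=3.3,interpolation=cv2.INTER_CUBIC)[:,:,::-1]
cv2.imwrite("pics/a.png",cv2.resize(a,(690,600)));cv2.imwrite("pics/b.png",b)
E
```

```text
h1 [ 0.625   0.2566 -0.4672] 0.194 2
h2 [ 0.6049 -0.2527  2.8771] 0.086 2
h3 [ 0.4665 -0.4018  2.935 ] 0.068 2
timer [0.4055 0.146  0.3205] 0.094 2
pip [0.5844 0.0452 1.4389] 0.18 2
c_nl [0.5162 0.1898 0.052 ]
c_nr [ 0.494  -0.0569  0.052 ]
catch [0.4921 0.0679 0.052 ]
rest [0.4276 0.2863 0.06  ]
```

View pics/a.png

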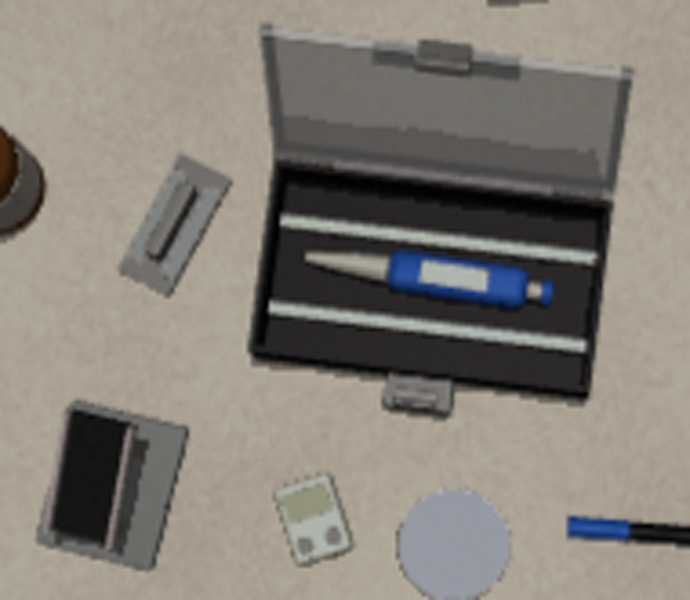

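View pics/b.png

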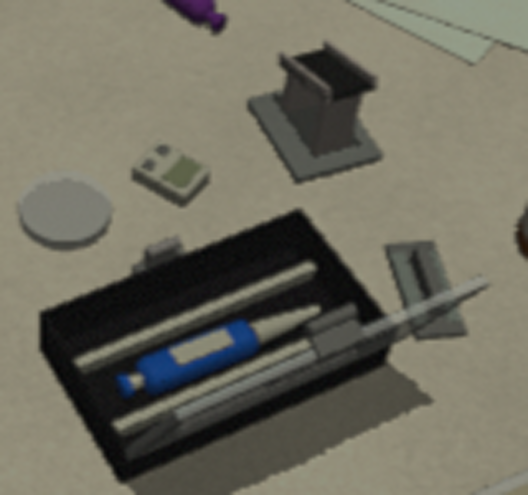

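The close crops confirm the blue pipette lying between the rails, tip toward +y. The rest's trough runs roughly along world x, at a.png (90,480), and the lid stands open beyond upright. Next I fit the chamber, lid, rest and pipette.

```bash
cat >> h.py <<'E'
def fitpose(z0s,corr,x0,model):
    from scipy.optimize import least_squares
    f=lambda v:np.concatenate([(proj(c,model(v,[p]))[0]-uv) for c,uv,p in corr])
    r=least_squares(f,x0,loss="soft_l1");return r.x,np.sqrt(np.mean(f(r.x)**2)),f(r.x).reshape(-1,2)
E
python3 - <<'E'
from h import *
t=camera("top");s=camera("scene")
A=lambda x,y:np.array([140+x/3.632-.5,85+y/3.636-.5]);B=lambda x,y:np.array([260+x/3.3-.5,140+y/3.3-.5])
mod=lambda base:(lambda v,p:(np.array(p)/1000)@(Ro.from_euler("z",v[2]).as_matrix()@base).T+[v[0],v[1],v[3] if len(v)>3 else 0])
C=[(t,A(270,308),(-33,119,19)),(t,A(586,346),(-33,-119,19)),(t,A(281,218),(33,119,19)),(t,A(597,258),(33,-119,19)),
 (t,A(250,358),(-71,125,52)),(t,A(588,400),(-71,-125,52)),(s,B(77,365),(-33,-119,19)),(s,B(316,265),(-33,119,19)),(s,B(117,430),(33,-119,19)),
 (s,B(300,211),(-71,125,52)),(s,B(41,313),(-71,-125,52))]
ch,e,r=fitpose(0,C,[.57,.06,-.1],mod(np.eye(3)));print("chamber",ch.round(4),e,r.round(1).tolist())
for sg in(1,-1):
    base=Ro.from_euler("y",sg*20,degrees=True).as_matrix()
    # local x = world-ish +x ; sg=+1: +x downhill
    def m(v,p): return (np.array(p)/1000)@(Ro.from_euler("z",v[2]).as_matrix()@base).T+[v[0],v[1],.08]
    D=[(t,A(133,425),(45,-22,8)),(t,A(112,550),(-45,-22,8)),(t,A(76,406),(45,22,8)),(t,A(50,540),(-45,22,8)),
       (s,B(328,92),(45,-22,8)),(s,B(281,55),(-45,-22,8)),(s,B(375,82),(45,22,8)),(s,B(327,45),(-45,22,8))]
    x,e,r=fitpose(0,D,[.43,.286,-.1],m);print("rest downhill",sg,x.round(4),round(e,2),r.round(1).tolist())
# lid
Rc=Ro.from_euler("z",ch[2]).as_matrix()
def lm(v,p):
    p=np.array(p)/1000; a=v[0]; q=p@Ro.from_euler("y",a).as_matrix().T
    return (q+[v[1],0,.0525])@Rc.T+[ch[0],ch[1],0]
L=[(t,A(265,28),(-146,125,4)),(t,A(630,70),(-146,-125,4)),(s,B(487,280),(-146,125,4)),(t,A(278,162),(0,125,4)),(t,A(610,198),(0,-125,4))]
for a0 in (1.4,1.8): print("lid",fitpose(0,L,[a0,.07],lm)[:2])
for n,cs in (("top",[t]),("both",[t,s])):
    V=[(c,near(c,["top","scene"][c is s],"pipette",[.58,.05,.02])) for c in cs]
    print("pip",n,[np.round(k,4) for k in fit(V,PIP,[.58,.045,1.46],.005)])
V=[(t,near(t,"top","holder1",[.625,.2566,.01]))];print("h1 top",fit(V,HOLD,[.625,.2566,-.467],0))
for c,n in((t,"top"),(s,"scene")):
  for d in finder.masks_of("rest_seat",n):
    if d["box"][0]>300 and n=="scene" or n=="top":
      v,u=np.nonzero(d["mask"]);print(n,d["box"],cv2.minAreaRect(np.c_[u,v].astype(np.float32)))
E
```

```text
chamber [ 0.5818  0.0615 -0.1062] 1.1594985404845373 [[-0.7, -0.2], [0.0, -0.1], [-0.4, 0.5], [-0.1, 0.0], [-1.0, -2.0], [0.4, -2.1], [-2.6, 0.6], [-0.5, -0.4], [-3.0, 0.1], [0.4, -1.4], [-0.0, -0.4]]
rest downhill 1 [ 0.4244  0.2942 -0.0814] 3.75 [[0.3, -0.0], [-0.2, -2.2], [-0.9, 3.6], [-0.5, -1.1], [0.5, 7.2], [-0.1, -6.9], [-1.6, 5.2], [-2.0, -8.5]]
rest downhill -1 [ 0.4315  0.2931 -0.2427] 0.98 [[0.4, 0.0], [-0.4, -1.6], [-0.6, 0.8], [0.2, -3.2], [-0.0, -0.0], [0.1, -0.3], [-0.5, -0.4], [-0.8, -0.4]]
lid (array([1.98647217, 0.06705293]), np.float64(0.8929930716805834))
lid (array([1.98647217, 0.06705293]), np.float64(0.8929930719632768))
pip top [array([0.5843, 0.0457, 1.4411]), np.float64(0.0977)]
pip both [array([0.5844, 0.0459, 1.4397]), np.float64(0.1462)]
h1 top (array([ 0.62501215,  0.25710023, -0.47551769]), np.float64(0.0971091205211726))
top [153.3, 198.5, 20.7, 33.9] ((164.16000366210938, 215.62001037597656), (20.21405601501465, 33.541019439697266), 10.30484676361084)
scene [345.7, 153.0, 28.7, 18.1] ((359.4000244140625, 161.80003356933594), (27.200000762939453, 15.200000762939453), 36.86989974975586)
```

The downhill end of the rest faces the robot: residual 0.98 against 3.75 px for the other direction. Moving above the pipette now.

```bash
cat > g.py <<'E'
import sys
from h import *
def goal(x,y,z,phi,tilt=np.eye(3)):
    """TCP goal; phi=yaw of tool x, tool down; prints shift/0.5 and turn/pi from here"""
    s=status.get_state();R=tilt@Ro.from_euler("z",phi).as_matrix()@np.diag([1,-1,-1])
    d=(np.array([x,y,z])-s["ee_pos"])/.5;w=(Ro.from_matrix(R)*Ro.from_quat(s["orientation"]).inv()).as_rotvec()/np.pi
    print("clock %.1f"%s["clock"],"ee",s["ee_pos"].round(4),"w",round(s["grip_width"],4),"F",s["ft_force"].round(1),"grip",round(float(np.max(s["gripper_force"])),1),"SHIFT",d.round(4).tolist(),"TURN",w.round(4).tolist(),"rows",max(np.linalg.norm(d)*12,np.linalg.norm(w)*180/7.16).round(1))
if __name__=="__main__": goal(*map(float,sys.argv[1:5]))
E
python3 -m pendant '[[-0.3,[0.29,0.45,0],[0,0,0.12]],[-0.3,[0.29,0.45,0],[0,0,0.12]],[-0.3,[0.29,0.45,0],[0,0,0.12]],[-0.3,[0.29,0.45,0],[0,0,0.12]],[-0.3,[0.29,0.45,0],[0,0,0.12]],[-0.3,[0.29,0.45,0],[0,0,0.12]],[-0.3,[0.29,0.45,0],[0,0,0.12]],[-0.3,[0.29,0.45,0],[0,0,0.12]]]' 50
python3 -m pendant '[[-0.3,[0.29,0.45,0],[0,0,0.12]],[-0.3,[0.29,0.45,0],[0,0,0.12]],[-0.3,[0.29,0.45,0],[0,0,0.12]],[-0.3,[0.29,0.45,0],[0,0,0.12]],[-0.3,[0.29,0.45,0],[0,0,0.12]],[-0.3,[0.29,0.45,0],[0,0,0.12]],[-0.3,[0.29,0.45,0],[0,0,0.12]],[-0.3,[0.29,0.45,0],[0,0,0.12]]]'
python3 -m pendant '[[-0.3,[0.29,0.45,0],[0,0,0.14]],[-0.3,[0.29,0.45,0],[0,0,0.14]],[-0.3,[0.29,0.45,0],[0,0,0.14]],[-0.3,[0.29,0.45,0],[0,0,0.14]],[-0.3,[0.29,0.45,0],[0,0,0.14]],[-0.3,[0.29,0.45,0],[0,0,0.14]],[-0.3,[0.29,0.45,0],[0,0,0.14]],[-0.3,[0.29,0.45,0],[0,0,0.14]]]'
python3 g.py .5844 .0457 .20 1.44
```

```text
clock: 3.92
ee_pos: [0.2956, -0.4037, 0.3046]
orientation: [0.953, 0.302, 0.001, 0.0]
ft_force: [1.3, 0.2, -0.9]
grip_width: 0.0552
gripper_force: 0.0
clock: 4.58
ee_pos: [0.4393, -0.179, 0.3045]
orientation: [0.88, 0.475, 0.001, 0.0]
ft_force: [0.1, -0.5, 0.7]
grip_width: 0.0556
gripper_force: 0.0
clock: 5.25
ee_pos: [0.5832, 0.0454, 0.3036]
orientation: [0.756, 0.654, 0.001, -0.001]
ft_force: [-0.1, -0.4, 0.2]
grip_width: 0.0556
gripper_force: 0.0
clock 5.2 ee [0.5832 0.0454 0.3036] w 0.0556 F [-0.1 -0.4  0.2] grip 0.0 SHIFT [0.0023, 0.0006, -0.2071] TURN [-0.0011, 0.0001, 0.0041] rows 2.5
```

```bash
python3 -m pendant '[[-0.3,[0.002,0,-0.08],[0,0,0.004]],[-0.3,[0.002,0,-0.16],[0,0,0.004]],[-0.3,[0.002,0,-0.24],[0,0,0.004]],[-0.3,[0.002,0,-0.32],[0,0,0.004]],[-0.3,[0.002,0,-0.38],[0,0,0.004]],[-0.3,[0.002,0,-0.41],[0,0,0.004]],[-0.3,[0.002,0,-0.421],[0,0,0.004]],[-0.3,[0.002,0,-0.421],[0,0,0.004]]]'
python3 -m pendant '[[1,[0,0,0],[0,0,0]],[1,[0,0,0],[0,0,0]],[1,[0,0,0],[0,0,0]],[1,[0,0,0],[0,0,0]],[1,[0,0,0],[0,0,0]],[1,[0,0,0],[0,0,0]]]' 60
python3 -m pendant '[[1,[0,0,0.02],[0,0,0]],[1,[0,0,0.06],[0,0,0]],[1,[0,0,0.1],[0,0,0]],[1,[0,0,0.14],[0,0,0]],[1,[0,0,0.22],[0,0,0]],[1,[0,0,0.3],[0,0,0]],[1,[0,0,0.3],[0,0,0]]]'
python3 - <<'E'
from h import *
c=camera("scene");cv2.imwrite("pics/c.png",cv2.resize(c["img"][80:290,230:430],None,fx=2.8,fy=2.8,interpolation=cv2.INTER_CUBIC)[:,:,::-1])
E
```

```text
clock: 5.92
ee_pos: [0.5826, 0.0403, 0.0928]
orientation: [0.754, 0.657, -0.001, -0.0]
ft_force: [-0.8, -0.1, 0.5]
grip_width: 0.0554
gripper_force: 0.0
clock: 6.42
ee_pos: [0.5845, 0.0418, 0.0961]
orientation: [0.754, 0.657, 0.001, 0.002]
ft_force: [0.3, -1.1, 7.1]
grip_width: 0.028
gripper_force: 60.0
clock: 7.0
ee_pos: [0.5864, 0.0432, 0.2528]
orientation: [0.754, 0.657, 0.005, 0.005]
ft_force: [0.7, 1.0, -0.0]
grip_width: 0.0277
gripper_force: 59.6
```

View pics/c.png

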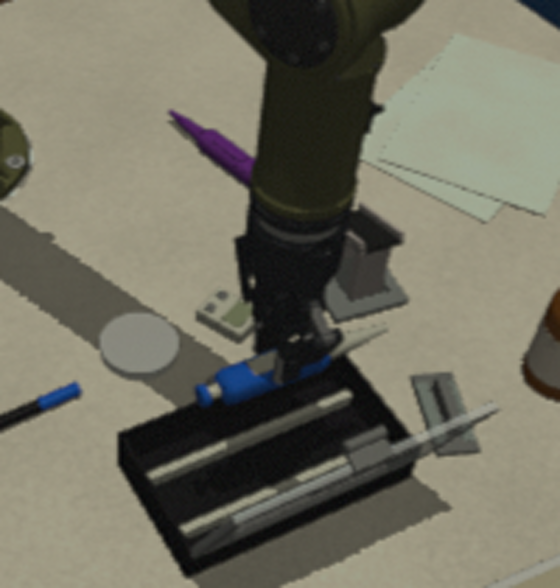

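The picture shows the pipette held, button at (205,392) and tip at (385,330). I work out its tilt and height in the gripper next.

Run:
```python
from h import *
from g import goal
s=camera("scene");o=-s["R"].T@s["t"];st=status.get_state();print(st["ee_pos"].round(4),Ro.from_quat(st["orientation"]).as_matrix().round(3).tolist())
T=st["ee_pos"];d=np.array([np.cos(1.441),np.sin(1.441),0]);n=np.array([-d[1],d[0],0])
for uv in((205,392),(385,330)):
    k=s["R"].T@np.linalg.solve(s["K"],[230+uv[0]/2.8-.5,80+uv[1]/2.8-.5,1]);P=o+k*((T-o)@n)/(k@n);print("along",((P-T)@d).round(4),"z below TCP",(P-T)[2].round(4))
for nm in("scene","top"):
    c=camera(nm)
    for q in finder.masks_of("pipette",nm): print(nm,round(q["p"],2),q["box"])
# target: pipette level->rest. tool tilt so that pipette x points down 20deg along yaw 2.899
dn=2.899; ax=np.array([-np.sin(dn),np.cos(dn),0]); tilt=Ro.from_rotvec(ax*np.deg2rad(20)).as_matrix()
print((tilt@[np.cos(dn),np.sin(dn),0]).round(3))
```

```text
[0.5837 0.0422 0.2463] [[0.136, 0.991, 0.005], [0.991, -0.136, -0.001], [-0.0, 0.005, -1.0]]
along -0.0621 z below TCP -0.072
along 0.12 z below TCP -0.0812
scene 0.69 [298.9, 200.6, 63.7, 24.6]
scene 0.6 [291.6, 120.4, 28.9, 23.7]
top 0.85 [160.5, 274.9, 14.6, 74.7]
[-0.912  0.226 -0.342]
```

```bash
cat > r.py <<'E'
from g import *
import sys
h=float(sys.argv[1]);dn=2.899;off=float(sys.argv[2]) if len(sys.argv)>2 else -.006;lat=float(sys.argv[3]) if len(sys.argv)>3 else 0
ax=np.array([-np.sin(dn),np.cos(dn),0]);tilt=Ro.from_rotvec(ax*np.deg2rad(18.5)).as_matrix();t20=Ro.from_rotvec(ax*np.deg2rad(20)).as_matrix()
P=np.array([.4315,.2931,.08])+t20@Ro.from_euler("z",dn).as_matrix()@[off,lat,.0905+h];print(P.round(4))
goal(*P,dn,tilt)
E
python3 r.py .08
```

```text
[0.3804 0.3058 0.2423]
clock 7.3 ee [0.5818 0.0415 0.2419] w 0.0277 F [-0.6  0.2 -1. ] grip 59.5 SHIFT [-0.4029, 0.5285, 0.0008] TURN [-0.0924, -0.0638, 0.462] rows 12.0
```

```bash
python3 -m pendant '[[1,[-0.2,0.27,0.05],[-0.046,-0.032,0.231]],[1,[-0.2,0.27,0.05],[-0.046,-0.032,0.231]],[1,[-0.2,0.27,0.05],[-0.046,-0.032,0.231]],[1,[-0.2,0.27,0.05],[-0.046,-0.032,0.231]],[1,[-0.2,0.27,0.05],[-0.046,-0.032,0.231]],[1,[-0.2,0.27,0.05],[-0.046,-0.032,0.231]],[1,[-0.2,0.27,0.05],[-0.046,-0.032,0.231]],[1,[-0.2,0.27,0.05],[-0.046,-0.032,0.231]]]'
python3 -m pendant '[[1,[-0.2,0.26,-0.04],[-0.046,-0.032,0.231]],[1,[-0.2,0.26,-0.04],[-0.046,-0.032,0.231]],[1,[-0.2,0.26,-0.04],[-0.046,-0.032,0.231]],[1,[-0.2,0.26,-0.04],[-0.046,-0.032,0.231]],[1,[-0.2,0.26,-0.04],[-0.046,-0.032,0.231]],[1,[-0.2,0.26,-0.04],[-0.046,-0.032,0.231]],[1,[-0.2,0.26,-0.04],[-0.046,-0.032,0.231]],[1,[-0.2,0.26,-0.04],[-0.046,-0.032,0.231]]]'
python3 -m pendant '[[1,[0,0,0],[0,0,0]],[1,[0,0,0],[0,0,0]],[1,[0,0,0],[0,0,0]],[1,[0,0,0],[0,0,0]]]'
python3 r.py .04
python3 - <<'E'
from h import *
c=camera("scene");t=camera("top")
a=cv2.resize(c["img"][100:220,290:410],(400,400),interpolation=cv2.INTER_CUBIC);b=cv2.resize(t["img"][160:280,110:230],(400,400),interpolation=cv2.INTER_CUBIC)
cv2.imwrite("pics/d.png",np.hstack([a,b])[:,:,::-1])
E
```

```text
clock: 7.97
ee_pos: [0.4822, 0.1763, 0.2676]
orientation: [0.47, 0.878, -0.01, 0.085]
ft_force: [0.2, -0.7, -0.7]
grip_width: 0.028
gripper_force: 59.6
clock: 8.63
ee_pos: [0.3832, 0.3058, 0.2482]
orientation: [0.123, 0.98, -0.017, 0.159]
ft_force: [0.1, -0.3, -2.1]
grip_width: 0.0277
gripper_force: 59.7
clock: 8.97
ee_pos: [0.3832, 0.3065, 0.2484]
orientation: [0.12, 0.98, -0.017, 0.159]
ft_force: [0.0, -0.4, -0.7]
grip_width: 0.0278
gripper_force: 59.7
[0.3936 0.3025 0.2047]
clock 9.0 ee [0.3832 0.3065 0.2484] w 0.0278 F [ 0.  -0.4 -0.7] grip 59.7 SHIFT [0.0209, -0.0081, -0.0875] TURN [-0.0016, -0.0003, 0.0004] rows 1.1
```

View pics/d.png

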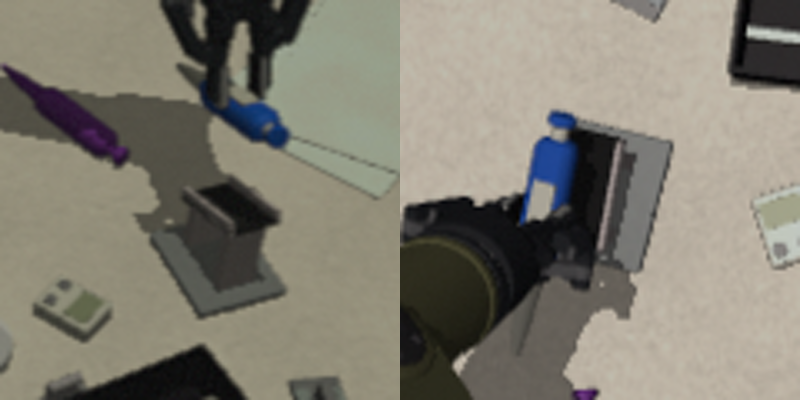

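The left half shows the pipette hovering over the trough in line with it. The plunger end is at (283,140) in the scene half and (562,118) in the top half. I check its alignment numerically.

Run:
```python
from h import *
s=camera("scene");t=camera("top");st=status.get_state();dn=2.899
k=400/120
us=np.array([290+283/k-.5,100+138/k-.5]);ut=np.array([110+162/k-.5,160+117/k-.5])
def P(c): return c["K"]@np.c_[c["R"],c["t"]]
X=cv2.triangulatePoints(P(s),P(t),us,ut).ravel();X=X[:3]/X[3];print("button",X.round(4),(proj(s,[X])[0]-us).round(1),(proj(t,[X])[0]-ut).round(1))
ax=np.array([-np.sin(dn),np.cos(dn),0]);R=Ro.from_rotvec(ax*np.deg2rad(20)).as_matrix()@Ro.from_euler("z",dn).as_matrix()
print("button in seat frame (want -.07,0,.013+h)",(R.T@(X-[.4315,.2931,.08])).round(4))
print("TCP in seat frame",(R.T@(st["ee_pos"]-[.4315,.2931,.08])).round(4))
```

```text
button [0.4721 0.2881 0.1957] [-0.6  0. ] [-0.3 -0.3]
button in seat frame (want -.07,0,.013+h) [-0.0778 -0.0049  0.0949]
TCP in seat frame [-0.0102 -0.0015  0.1755]
```

```bash
python3 r.py .006 -.006 .001
python3 -m pendant '[[1,[0.02,-0.01,-0.06],[0,0,0]],[1,[0.03,-0.014,-0.1],[0,0,0]],[1,[0.038,-0.017,-0.13],[0,0,0]],[1,[0.041,-0.018,-0.145],[0,0,0]],[1,[0.043,-0.018,-0.15],[0,0,0]],[1,[0.043,-0.018,-0.15],[0,0,0]],[1,[0.043,-0.018,-0.15],[0,0,0]]]'
python3 r.py 0 -.006 .001
```

```text
[0.4047 0.2987 0.1727]
clock 9.2 ee [0.3828 0.3067 0.2484] w 0.0277 F [ 0.3  0.2 -1.1] grip 59.7 SHIFT [0.0437, -0.0161, -0.1514] TURN [-0.0014, -0.0001, -0.0001] rows 1.9
clock: 9.75
ee_pos: [0.4044, 0.2982, 0.1739]
orientation: [0.119, 0.98, -0.017, 0.159]
ft_force: [-0.2, 1.0, -0.5]
grip_width: 0.0283
gripper_force: 59.6
[0.4067 0.2982 0.1671]
clock 9.8 ee [0.4044 0.2982 0.1739] w 0.0283 F [-0.2  1.  -0.5] grip 59.6 SHIFT [0.0046, -0.0, -0.0137] TURN [-0.0015, 0.0, -0.0003] rows 0.2
```

Lower gently, watching the force.

```bash
python3 -m pendant '[[1,[0.002,0,-0.005],[0,0,0]],[1,[0.003,0,-0.009],[0,0,0]],[1,[0.004,0,-0.011],[0,0,0]],[1,[0.004,0,-0.011],[0,0,0]]]'
python3 -m pendant '[[1,[0.001,0,-0.003],[0,0,0]],[1,[0.001,0,-0.003],[0,0,0]],[1,[0.001,0,-0.003],[0,0,0]]]'
```

```text
clock: 10.08
ee_pos: [0.4062, 0.2983, 0.1688]
orientation: [0.119, 0.98, -0.018, 0.16]
ft_force: [-4.5, -1.4, 6.2]
grip_width: 0.0278
gripper_force: 60.6
clock: 10.33
ee_pos: [0.4062, 0.2985, 0.1686]
orientation: [0.119, 0.98, -0.019, 0.16]
ft_force: [-12.0, -5.3, 20.9]
grip_width: 0.028
gripper_force: 62.5
```

```bash
python3 -m pendant '[[1,[-0.001,0,0.003],[0,0,0]],[0.0,[-0.001,0,0.003],[0,0,0]],[-0.1,[-0.001,0,0.003],[0,0,0]],[-0.1,[-0.001,0,0.003],[0,0,0]],[-0.1,[-0.001,0,0.003],[0,0,0]],[-0.1,[-0.001,0,0.003],[0,0,0]]]'
python3 -m pendant '[[-0.1,[-0.007,0.002,0.019],[0,0,0]],[-0.1,[-0.02,0.005,0.056],[0,0,0]],[-0.1,[-0.04,0.01,0.11],[0,0,0]],[-0.1,[-0.06,0.015,0.18],[0,0,0]],[-0.1,[-0.06,0.015,0.25],[0,0,0]],[-0.1,[-0.06,0.015,0.3],[0,0,0]],[-0.1,[-0.06,0.015,0.3],[0,0,0]],[-0.1,[-0.06,0.015,0.3],[0,0,0]]]'
python3 g.py .625 .257 .25 1.1
python3 - <<'E'
from h import *
t=camera("top");s=camera("scene")
a=cv2.resize(s["img"][100:220,290:410],(400,400),interpolation=cv2.INTER_CUBIC);b=cv2.resize(t["img"][160:280,110:230],(400,400),interpolation=cv2.INTER_CUBIC)
cv2.imwrite("pics/e.png",np.hstack([a,b])[:,:,::-1])
for x0 in ([.625,.257,-.47],[.605,-.2527,-.265],[.4665,-.4018,-.207]):
    V=[(c,m) for c,n in((t,"top"),(s,"scene")) if (m:=near(c,n,"holder1",[x0[0],x0[1],.01])) is not None]
    if V: print(len(V),fit(V,HOLD,x0,0))
for n in("top","scene"): print([(round(d["p"],2),d["box"]) for d in finder.masks_of("holder1",n)])
E
```

```text
clock: 10.83
ee_pos: [0.4063, 0.2976, 0.1678]
orientation: [0.119, 0.98, -0.017, 0.159]
ft_force: [0.2, 0.2, -1.0]
grip_width: 0.047
gripper_force: 0.0
clock: 11.5
ee_pos: [0.3767, 0.3058, 0.3193]
orientation: [0.119, 0.98, -0.017, 0.161]
ft_force: [0.3, 0.4, -0.6]
grip_width: 0.0471
gripper_force: 0.0
clock 11.5 ee [0.3767 0.3058 0.3193] w 0.0471 F [ 0.3  0.4 -0.6] grip 0.0 SHIFT [0.4966, -0.0975, -0.1386] TURN [0.107, 0.0511, -0.5669] rows 14.6
2 (array([ 0.62517107,  0.25690728, -0.449335  ]), np.float64(0.21499072061654578))
1 (array([ 0.60737409, -0.25402028, -0.28832326]), np.float64(0.057627688172043))
1 (array([ 0.46620726, -0.40227093, -0.21213973]), np.float64(0.07567386572911439))
[(0.96, [173.4, 128.6, 24.1, 37.2])]
[(0.93, [375.5, 213.9, 25.5, 28.4]), (0.92, [135.6, 280.0, 23.5, 40.8]), (0.66, [214.3, 291.5, 30.2, 42.1]), (0.55, [142.2, 327.1, 26.8, 31.0])]
```

View pics/e.png

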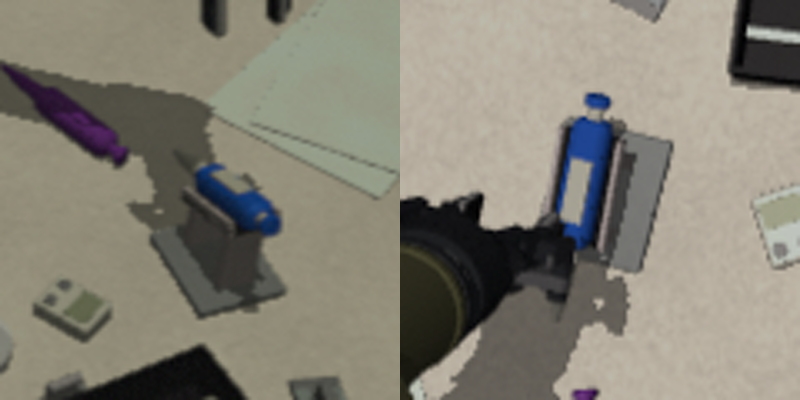

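The pipette lies in the trough between its rims, at about (230,200) in the scene half and (585,180) in the top half, with the tip toward the robot. Next is holder 1, once I've checked its clearance to the bottle.

```bash
python3 - <<'E'
from h import *
a=np.linspace(0,6.28,24);cyl=np.array([[36*np.cos(k),36*np.sin(k),z] for k in a for z in(0,100)])/1000;neck=np.array([[14*np.cos(k),14*np.sin(k),z] for k in a for z in(100,170)])/1000
print(locate("bottle",[cyl,neck],[.64,.37,0],0))
E
python3 g.py .625 .2571 .20 2.666
```

```text
(array([0.65131931, 0.39293788, 0.09242461]), np.float64(0.04676179930962493), 2)
clock 12.2 ee [0.3763 0.3053 0.3179] w 0.0472 F [ 0.4 -0.1  0.4] grip 0.0 SHIFT [0.4975, -0.0964, -0.2358] TURN [0.0349, 0.0965, -0.0736] rows 6.7
```

```bash
python3 -m pendant '[[0,[0.497,-0.096,-0.1],[0.035,0.096,-0.074]],[0,[0.497,-0.096,-0.1],[0.035,0.096,-0.074]],[0,[0.497,-0.096,-0.1],[0.035,0.096,-0.074]],[0,[0.497,-0.096,-0.1],[0.035,0.096,-0.074]],[0,[0.497,-0.096,-0.1],[0.035,0.096,-0.074]],[0,[0.497,-0.096,-0.1],[0.035,0.096,-0.074]],[0,[0.497,-0.096,-0.1],[0.035,0.096,-0.074]],[0,[0.497,-0.096,-0.2],[0.035,0.096,-0.074]]]'
python3 -m pendant '[[0,[0,0,-0.05],[0,0,0]],[0,[0,0,-0.05],[0,0,0]],[0,[0,0,-0.05],[0,0,0]],[0,[0,0,-0.05],[0,0,0]]]' 40
python3 g.py .625 .2571 .082 2.666
```

```text
clock: 12.87
ee_pos: [0.6361, 0.2538, 0.2302]
orientation: [0.242, 0.97, 0.004, 0.007]
ft_force: [1.1, -1.6, 0.2]
grip_width: 0.0428
gripper_force: 0.0
clock: 13.2
ee_pos: [0.6251, 0.2581, 0.2031]
orientation: [0.236, 0.972, 0.001, 0.002]
ft_force: [0.4, 0.9, 1.1]
grip_width: 0.0429
gripper_force: 0.0
clock 13.2 ee [0.6251 0.2581 0.2031] w 0.0429 F [0.4 0.9 1.1] grip 0.0 SHIFT [-0.0001, -0.0019, -0.2422] TURN [-0.0003, 0.0011, 0.0002] rows 2.9
```

```bash
python3 -m pendant '[[0,[0,-0.002,-0.07],[0,0,0]],[0,[0,-0.002,-0.13],[0,0,0]],[0,[0,-0.002,-0.18],[0,0,0]],[0,[0,-0.002,-0.21],[0,0,0]],[0,[0,-0.002,-0.21],[0,0,0]],[0,[0,-0.002,-0.21],[0,0,0]],[0,[0,-0.002,-0.21],[0,0,0]]]'
python3 g.py .625 .2571 .082 2.666
```

```text
clock: 13.78
ee_pos: [0.626, 0.2573, 0.0991]
orientation: [0.236, 0.972, 0.001, 0.002]
ft_force: [1.9, 0.9, 0.5]
grip_width: 0.0428
gripper_force: 0.0
clock 13.8 ee [0.626  0.2573 0.0991] w 0.0428 F [1.9 0.9 0.5] grip 0.0 SHIFT [-0.002, -0.0004, -0.0342] TURN [-0.0005, 0.0017, 0.0004] rows 0.4
```

```bash
python3 -m pendant '[[0,[0,0,-0.02],[0,0,0]],[0,[0,0,-0.032],[0,0,0]],[0,[0,0,-0.032],[0,0,0]],[1,[0,0,-0.032],[0,0,0]],[1,[0,0,-0.032],[0,0,0]],[1,[0,0,-0.032],[0,0,0]],[1,[0,0,-0.032],[0,0,0]],[1,[0,0,-0.032],[0,0,0]]]' 40
python3 -m pendant '[[1,[0,0,0.03],[0,0,0]],[1,[0,0,0.1],[0,0,0]],[1,[0,0,0.18],[0,0,0]],[1,[0,0,0.25],[0,0,0]],[1,[0,0,0.25],[0,0,0]],[1,[0,0,0.25],[0,0,0]],[1,[0,0,0.25],[0,0,0]]]'
python3 - <<'E'
from h import *; from g import goal
ch=np.array([.5818,.0615]);a=-.1062;R=Ro.from_euler("z",a).as_matrix()[:2,:2]
for y in(.075,0,-.075): print(y,(ch+R@[0,y]).round(4))
p=ch+R@[0,.075];goal(p[0],p[1],.2,np.pi+a)
E
```

```text
clock: 14.45
ee_pos: [0.6249, 0.2565, 0.0806]
orientation: [0.236, 0.972, 0.0, 0.001]
ft_force: [0.4, -0.1, 1.8]
grip_width: 0.0109
gripper_force: 41.0
clock: 15.03
ee_pos: [0.6246, 0.256, 0.2055]
orientation: [0.236, 0.972, -0.0, 0.001]
ft_force: [-0.7, -0.2, -1.3]
grip_width: 0.011
gripper_force: 40.8
0.075 [0.5898 0.1361]
0 [0.5818 0.0615]
-0.075 [ 0.5738 -0.0131]
clock 15.0 ee [0.6246 0.256  0.2055] w 0.011 F [-0.7 -0.2 -1.3] grip 40.8 SHIFT [-0.0696, -0.2398, -0.011] TURN [0.0001, 0.0006, 0.118] rows 3.0
```

```bash
python3 -m pendant '[[1,[-0.03,-0.08,0],[0,0,0.04]],[1,[-0.07,-0.16,0],[0,0,0.08]],[1,[-0.07,-0.24,0],[0,0,0.118]],[1,[-0.07,-0.24,0],[0,0,0.118]],[1,[-0.07,-0.24,0],[0,0,0.118]],[1,[-0.07,-0.24,-0.07],[0,0,0.118]],[1,[-0.07,-0.24,-0.12],[0,0,0.118]],[1,[-0.07,-0.24,-0.12],[0,0,0.118]]]'
python3 -m pendant '[[1,[0,0,0],[0,0,0]],[1,[0,0,0],[0,0,0]],[1,[0,0,0],[0,0,0]]]'
python3 g.py .5898 .1361 .1005 3.0354
```

```text
clock: 15.7
ee_pos: [0.5862, 0.1358, 0.1394]
orientation: [0.053, 0.999, -0.001, -0.004]
ft_force: [-1.5, 0.1, -1.7]
grip_width: 0.0109
gripper_force: 40.7
clock: 15.95
ee_pos: [0.5905, 0.1376, 0.1469]
orientation: [0.053, 0.999, 0.001, 0.002]
ft_force: [-0.7, -0.2, -0.5]
grip_width: 0.0111
gripper_force: 40.7
clock 15.9 ee [0.5905 0.1376 0.1469] w 0.0111 F [-0.7 -0.2 -0.5] grip 40.7 SHIFT [-0.0014, -0.003, -0.0928] TURN [-0.0005, 0.0012, -0.0003] rows 1.1
```

```bash
python3 -m pendant '[[1,[-0.001,-0.003,-0.04],[0,0.001,0]],[1,[-0.001,-0.003,-0.07],[0,0.001,0]],[1,[-0.001,-0.003,-0.085],[0,0.001,0]],[1,[-0.001,-0.003,-0.089],[0,0.001,0]],[1,[-0.001,-0.003,-0.089],[0,0.001,0]],[1,[-0.001,-0.003,-0.089],[0,0.001,0]]]'
python3 -m pendant '[[1,[0,0,-0.004],[0,0,0]],[1,[0,0,-0.004],[0,0,0]],[1,[0,0,-0.004],[0,0,0]]]'
```

```text
clock: 16.45
ee_pos: [0.5896, 0.1352, 0.1014]
orientation: [0.053, 0.999, 0.001, -0.0]
ft_force: [-0.6, 0.3, -0.2]
grip_width: 0.0112
gripper_force: 40.8
clock: 16.7
ee_pos: [0.5899, 0.1352, 0.0996]
orientation: [0.053, 0.999, 0.001, 0.0]
ft_force: [0.9, 0.8, 1.5]
grip_width: 0.011
gripper_force: 41.0
```

```bash
python3 -m pendant '[[0.2,[0,0,0.001],[0,0,0]],[0,[0,0,0.001],[0,0,0]],[0,[0,0,0.001],[0,0,0]],[0,[0,0,0.05],[0,0,0]],[0,[0,0,0.13],[0,0,0]],[0,[0,0,0.21],[0,0,0]],[0,[0,0,0.29],[0,0,0]],[0,[0,0,0.29],[0,0,0]]]'
python3 - <<'E'
from h import *; from g import goal
r=None
t=camera("top");s=camera("scene")
for x0 in ([.605,-.2527,-.265],[.4665,-.4018,-.207]):
  for c,n in((t,"top"),(s,"scene")):
    m=near(c,n,"holder1",[x0[0],x0[1],.01],40)
    if m is not None: print(n,fit([(c,m)],HOLD,x0,0))
goal(.605,-.2527,.2,np.pi-.265)
E
```

```text
clock: 17.37
ee_pos: [0.5922, 0.137, 0.252]
orientation: [0.053, 0.999, 0.002, 0.005]
ft_force: [1.2, 0.4, 1.5]
grip_width: 0.0427
gripper_force: 0.0
top (array([ 0.60435934, -0.25205917, -0.26431262]), np.float64(0.06519788655168979))
scene (array([ 0.60478246, -0.25353787, -0.2893378 ]), np.float64(0.05129059117402168))
top (array([ 0.51539362, -0.38440294, -0.21069625]), np.float64(0.0450063457971297))
scene (array([ 0.51542526, -0.38643338, -0.20249804]), np.float64(0.05963962439725912))
clock 17.7 ee [0.5885 0.1342 0.242 ] w 0.0425 F [-0.3 -0.1 -0.5] grip 0.0 SHIFT [0.033, -0.7739, -0.084] TURN [-0.0001, -0.0014, -0.0505] rows 9.3
```

Holder 3 was knocked aside and is now at (0.515,-0.385). Fetching holder 2.

```bash
python3 -m pendant '[[0,[0.016,-0.4,0],[0,0,-0.03]],[0,[0.016,-0.4,0],[0,0,-0.03]],[0,[0.016,-0.4,0],[0,0,-0.03]],[0,[0.016,-0.4,0],[0,0,-0.03]],[0,[0.016,-0.4,0],[0,0,-0.03]],[0,[0.016,-0.4,0],[0,0,-0.03]]]'
python3 -m pendant '[[0,[0.016,-0.373,0],[0,0,-0.022]],[0,[0.016,-0.373,0],[0,0,-0.022]],[0,[0.016,-0.373,0],[0,0,-0.022]],[0,[0.016,-0.373,0],[0,0,-0.022]],[0,[0.016,-0.373,-0.04],[0,0,-0.022]],[0,[0.016,-0.373,-0.1],[0,0,-0.022]],[0,[0.016,-0.373,-0.16],[0,0,-0.022]],[0,[0.016,-0.373,-0.16],[0,0,-0.022]]]'
python3 -m pendant '[[0,[0,0,-0.06],[0,0,0]],[0,[0,0,-0.1],[0,0,0]],[0,[0,0,-0.1],[0,0,0]],[0,[0,0,-0.1],[0,0,0]],[0,[0,0,-0.1],[0,0,0]]]'
python3 g.py .6047 -.2527 .081 2.87
```

```text
clock: 18.17
ee_pos: [0.5969, -0.0762, 0.2413]
orientation: [0.107, 0.994, -0.002, -0.002]
ft_force: [-0.6, -2.2, -0.6]
grip_width: 0.0427
gripper_force: 0.0
clock: 18.83
ee_pos: [0.6011, -0.2514, 0.1559]
orientation: [0.135, 0.991, 0.002, -0.007]
ft_force: [-1.6, 0.2, -1.3]
grip_width: 0.0426
gripper_force: 0.0
clock: 19.25
ee_pos: [0.6063, -0.2513, 0.1156]
orientation: [0.134, 0.991, 0.0, 0.0]
ft_force: [0.3, -0.5, -0.4]
grip_width: 0.0424
gripper_force: 0.0
clock 19.2 ee [ 0.6063 -0.2513  0.1156] w 0.0424 F [ 0.3 -0.5 -0.4] grip 0.0 SHIFT [-0.0032, -0.0028, -0.0692] TURN [-0.0002, 0.0001, -0.0009] rows 0.8
```

```bash
python3 -m pendant '[[0,[-0.003,-0.003,-0.04],[0,0,0]],[0,[-0.003,-0.003,-0.069],[0,0,0]],[0,[-0.003,-0.003,-0.069],[0,0,0]],[0,[-0.003,-0.003,-0.069],[0,0,0]],[1,[-0.003,-0.003,-0.069],[0,0,0]],[1,[-0.003,-0.003,-0.069],[0,0,0]],[1,[-0.003,-0.003,-0.069],[0,0,0]],[1,[-0.003,-0.003,-0.069],[0,0,0]]]'
python3 -m pendant '[[1,[0,0,0],[0,0,0]],[1,[0,0,0.03],[0,0,0]],[1,[0,0,0.1],[0,0,0]],[1,[0,0,0.18],[0,0,0]],[1,[0,0,0.25],[0,0,0]],[1,[0,0,0.25],[0,0,0]],[1,[0,0,0.25],[0,0,0]],[1,[0,0,0.25],[0,0,0]]]'
python3 g.py .5738 -.0131 .2 3.0354
```

```text
clock: 19.92
ee_pos: [0.6046, -0.2533, 0.0805]
orientation: [0.134, 0.991, 0.0, 0.0]
ft_force: [-0.0, 0.9, 3.8]
grip_width: 0.0112
gripper_force: 40.3
clock: 20.58
ee_pos: [0.6032, -0.2533, 0.2041]
orientation: [0.134, 0.991, 0.0, -0.001]
ft_force: [-0.3, 0.9, -0.5]
grip_width: 0.0111
gripper_force: 39.7
clock 20.6 ee [ 0.6032 -0.2533  0.2041] w 0.0111 F [-0.3  0.9 -0.5] grip 39.7 SHIFT [-0.0588, 0.4804, -0.0083] TURN [-0.0001, -0.0008, 0.052] rows 5.8
```

```bash
python3 -m pendant '[[1,[-0.058,0.48,0],[0,0,0.052]],[1,[-0.058,0.48,0],[0,0,0.052]],[1,[-0.058,0.48,0],[0,0,0.052]],[1,[-0.058,0.48,0],[0,0,0.052]],[1,[-0.058,0.48,0],[0,0,0.052]],[1,[-0.058,0.48,0],[0,0,0.052]],[1,[-0.058,0.48,0],[0,0,0.052]],[1,[-0.058,0.48,-0.05],[0,0,0.052]]]'
python3 -m pendant '[[1,[0,0,-0.06],[0,0,0]],[1,[0,0,-0.06],[0,0,0]],[1,[0,0,-0.06],[0,0,0]],[1,[0,0,-0.06],[0,0,0]],[1,[0,0,-0.06],[0,0,0]]]'
python3 g.py .5738 -.0131 .1005 3.0354
```

```text
clock: 21.25
ee_pos: [0.576, -0.0095, 0.1819]
orientation: [0.05, 0.999, 0.0, 0.002]
ft_force: [2.2, -0.8, -0.6]
grip_width: 0.0114
gripper_force: 39.7
clock: 21.67
ee_pos: [0.5755, -0.0132, 0.1506]
orientation: [0.053, 0.999, 0.0, -0.0]
ft_force: [-0.8, -0.6, -0.1]
grip_width: 0.0111
gripper_force: 39.7
clock 21.7 ee [ 0.5755 -0.0132  0.1506] w 0.0111 F [-0.8 -0.6 -0.1] grip 39.7 SHIFT [-0.0035, 0.0003, -0.1001] TURN [-0.0003, 0.0, 0.0001] rows 1.2
```

```bash
python3 -m pendant '[[1,[-0.003,0,-0.04],[0,0,0]],[1,[-0.003,0,-0.075],[0,0,0]],[1,[-0.003,0,-0.09],[0,0,0]],[1,[-0.003,0,-0.098],[0,0,0]],[1,[-0.003,0,-0.098],[0,0,0]],[1,[-0.003,0,-0.098],[0,0,0]]]'
python3 -m pendant '[[1,[0,0,-0.003],[0,0,0]],[1,[0,0,-0.003],[0,0,0]],[1,[0,0,-0.003],[0,0,0]]]'
```

```text
clock: 22.17
ee_pos: [0.5739, -0.0131, 0.1013]
orientation: [0.053, 0.999, 0.0, -0.0]
ft_force: [1.1, 0.7, -0.2]
grip_width: 0.0112
gripper_force: 39.7
clock: 22.42
ee_pos: [0.5738, -0.0132, 0.0995]
orientation: [0.053, 0.999, 0.0, -0.0]
ft_force: [0.2, -1.1, 1.5]
grip_width: 0.0111
gripper_force: 39.9
```

```bash
python3 -m pendant '[[0.2,[0,0,0.001],[0,0,0]],[0,[0,0,0.001],[0,0,0]],[0,[0,0,0.001],[0,0,0]],[0,[0,0,0.05],[0,0,0]],[0,[0,0,0.13],[0,0,0]],[0,[0,0,0.21],[0,0,0]],[0,[0,0,0.29],[0,0,0]],[0,[0,0,0.29],[0,0,0]]]'
python3 - <<'E'
from h import *; from g import goal
t=camera("top");s=camera("scene")
for x0 in ([.515,-.385,-.207],):
  for c,n in((t,"top"),(s,"scene")):
    m=near(c,n,"holder1",[x0[0],x0[1],.01],40)
    if m is not None: print(n,fit([(c,m)],HOLD,x0,0))
goal(.515,-.385,.2,np.pi-.207)
E
```

```text
clock: 23.08
ee_pos: [0.5769, -0.0118, 0.2517]
orientation: [0.053, 0.999, 0.0, 0.005]
ft_force: [1.4, 0.5, 1.2]
grip_width: 0.043
gripper_force: 0.0
top (array([ 0.51545504, -0.38405737, -0.20592828]), np.float64(0.07166059651540502))
scene (array([ 0.51564917, -0.38634401, -0.22409316]), np.float64(0.061248331108144205))
clock 23.3 ee [ 0.5727 -0.0136  0.2429] w 0.0424 F [-0.2 -0.3  0. ] grip 0.0 SHIFT [-0.1154, -0.7428, -0.0857] TURN [-0.0001, -0.001, -0.032] rows 9.1
```

```bash
python3 -m pendant '[[0,[-0.058,-0.37,0],[0,0,-0.016]],[0,[-0.058,-0.37,0],[0,0,-0.016]],[0,[-0.058,-0.37,0],[0,0,-0.016]],[0,[-0.058,-0.37,0],[0,0,-0.016]],[0,[-0.058,-0.37,0],[0,0,-0.016]],[0,[-0.058,-0.37,0],[0,0,-0.016]]]'
python3 -m pendant '[[0,[-0.057,-0.373,0],[0,0,-0.017]],[0,[-0.057,-0.373,0],[0,0,-0.017]],[0,[-0.057,-0.373,0],[0,0,-0.017]],[0,[-0.057,-0.373,0],[0,0,-0.017]],[0,[-0.057,-0.373,-0.04],[0,0,-0.017]],[0,[-0.057,-0.373,-0.1],[0,0,-0.017]],[0,[-0.057,-0.373,-0.16],[0,0,-0.017]],[0,[-0.057,-0.373,-0.16],[0,0,-0.017]]]'
python3 -m pendant '[[0,[0,0,-0.06],[0,0,0]],[0,[0,0,-0.1],[0,0,0]],[0,[0,0,-0.1],[0,0,0]],[0,[0,0,-0.1],[0,0,0]],[0,[0,0,-0.1],[0,0,0]]]'
python3 g.py .5155 -.385 .081 2.93
```

```text
clock: 23.78
ee_pos: [0.5417, -0.206, 0.241]
orientation: [0.083, 0.997, -0.0, -0.003]
ft_force: [0.9, -0.4, -0.8]
grip_width: 0.043
gripper_force: 0.0
clock: 24.45
ee_pos: [0.512, -0.3825, 0.1558]
orientation: [0.105, 0.994, 0.004, -0.006]
ft_force: [-2.5, 0.5, -1.2]
grip_width: 0.0425
gripper_force: 0.0
clock: 24.87
ee_pos: [0.5169, -0.3843, 0.1155]
orientation: [0.104, 0.995, 0.0, 0.0]
ft_force: [-0.5, -0.4, 0.7]
grip_width: 0.0424
gripper_force: 0.0
clock 24.9 ee [ 0.5169 -0.3843  0.1155] w 0.0424 F [-0.5 -0.4  0.7] grip 0.0 SHIFT [-0.0029, -0.0014, -0.069] TURN [-0.0, 0.0, -0.0009] rows 0.8
```

```bash
python3 -m pendant '[[0,[-0.003,-0.002,-0.04],[0,0,0]],[0,[-0.003,-0.002,-0.069],[0,0,0]],[0,[-0.003,-0.002,-0.069],[0,0,0]],[0,[-0.003,-0.002,-0.069],[0,0,0]],[1,[-0.003,-0.002,-0.069],[0,0,0]],[1,[-0.003,-0.002,-0.069],[0,0,0]],[1,[-0.003,-0.002,-0.069],[0,0,0]],[1,[-0.003,-0.002,-0.069],[0,0,0]]]'
python3 -m pendant '[[1,[0,0,0],[0,0,0]],[1,[0,0,0.03],[0,0,0]],[1,[0,0,0.1],[0,0,0]],[1,[0,0,0.18],[0,0,0]],[1,[0,0,0.25],[0,0,0]],[1,[0,0,0.25],[0,0,0]],[1,[0,0,0.25],[0,0,0]],[1,[0,0,0.25],[0,0,0]]]'
python3 g.py .5818 .0615 .2 3.0354
python3 - <<'E'
from h import *
c=camera("top");cv2.imwrite("pics/f.png",cv2.resize(c["img"][80:240,140:340],(750,600),interpolation=cv2.INTER_CUBIC)[:,:,::-1])
E
```

```text
clock: 25.53
ee_pos: [0.515, -0.386, 0.0805]
orientation: [0.105, 0.994, -0.0, -0.0]
ft_force: [0.4, -0.2, 3.4]
grip_width: 0.0112
gripper_force: 40.4
clock: 26.2
ee_pos: [0.5137, -0.3857, 0.2042]
orientation: [0.105, 0.994, 0.0, -0.001]
ft_force: [-0.4, 0.5, -1.3]
grip_width: 0.0111
gripper_force: 39.8
clock 26.2 ee [ 0.5137 -0.3857  0.2042] w 0.0111 F [-0.4  0.5 -1.3] grip 39.8 SHIFT [0.1362, 0.8943, -0.0084] TURN [-0.0001, -0.0008, 0.033] rows 10.9
```

View pics/f.png

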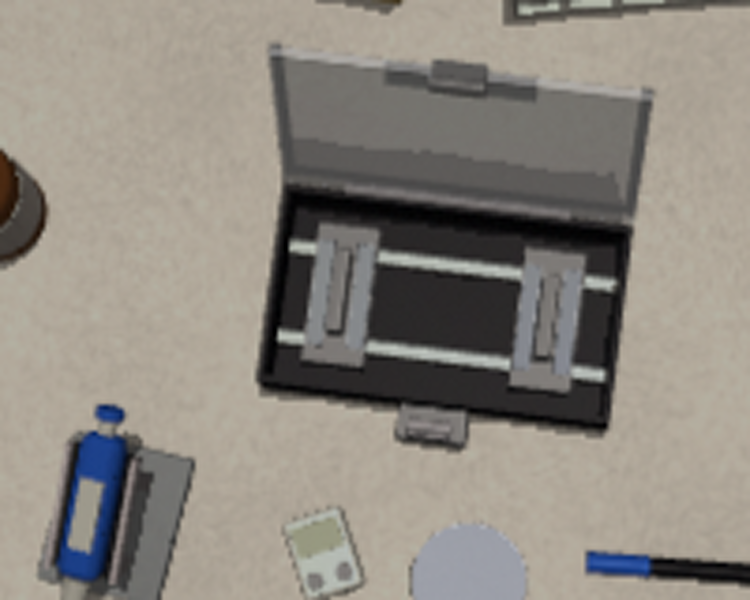

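Both holders lie across the rails, at (340,295) and (547,318), and the pipette is on its rest at (90,500). Placing the third holder between them.

```bash
python3 -m pendant '[[1,[0.068,0.447,0],[0,0,0.017]],[1,[0.068,0.447,0],[0,0,0.017]],[1,[0.068,0.447,0],[0,0,0.017]],[1,[0.068,0.447,0],[0,0,0.017]],[1,[0.068,0.447,0],[0,0,0.017]],[1,[0.068,0.447,0],[0,0,0.017]]]'
python3 -m pendant '[[1,[0.068,0.447,0],[0,0,0.016]],[1,[0.068,0.447,0],[0,0,0.016]],[1,[0.068,0.447,0],[0,0,0.016]],[1,[0.068,0.447,0],[0,0,0.016]],[1,[0.068,0.447,0],[0,0,0.016]],[1,[0.068,0.447,0],[0,0,0.016]],[1,[0.068,0.447,0],[0,0,0.016]],[1,[0.068,0.447,-0.05],[0,0,0.016]]]'
python3 -m pendant '[[1,[0,0,-0.06],[0,0,0]],[1,[0,0,-0.06],[0,0,0]],[1,[0,0,-0.06],[0,0,0]],[1,[0,0,-0.06],[0,0,0]],[1,[0,0,-0.06],[0,0,0]]]'
python3 g.py .5818 .0615 .1005 3.0354
```

```text
clock: 26.75
ee_pos: [0.5477, -0.1547, 0.2032]
orientation: [0.074, 0.997, 0.002, -0.002]
ft_force: [0.8, 0.5, -0.7]
grip_width: 0.0114
gripper_force: 39.8
clock: 27.42
ee_pos: [0.5839, 0.064, 0.1818]
orientation: [0.051, 0.999, 0.001, 0.002]
ft_force: [1.3, -0.5, -0.7]
grip_width: 0.0109
gripper_force: 39.8
clock: 27.83
ee_pos: [0.5831, 0.0611, 0.1507]
orientation: [0.053, 0.999, 0.0, 0.0]
ft_force: [-0.7, 0.2, -1.1]
grip_width: 0.0108
gripper_force: 39.8
clock 27.8 ee [0.5831 0.0611 0.1507] w 0.0108 F [-0.7  0.2 -1.1] grip 39.8 SHIFT [-0.0025, 0.0008, -0.1004] TURN [-0.0003, 0.0001, 0.0002] rows 1.2
```

```bash
python3 -m pendant '[[1,[-0.002,0,-0.04],[0,0,0]],[1,[-0.002,0,-0.075],[0,0,0]],[1,[-0.002,0,-0.09],[0,0,0]],[1,[-0.002,0,-0.098],[0,0,0]],[1,[-0.002,0,-0.098],[0,0,0]],[1,[-0.002,0,-0.101],[0,0,0]],[1,[-0.002,0,-0.101],[0,0,0]]]'
python3 -m pendant '[[0.2,[0,0,0.001],[0,0,0]],[0,[0,0,0.001],[0,0,0]],[0,[0,0,0.001],[0,0,0]],[0,[0,0,0.05],[0,0,0]],[0,[0,0,0.13],[0,0,0]],[0,[0,0,0.21],[0,0,0]],[0,[0,0,0.29],[0,0,0]],[0,[0,0,0.35],[0,0,0]]]'
python3 - <<'E'
from h import *
ch=np.array([.5818,.0615,0]);R=Ro.from_euler("z",-.1062).as_matrix()
hx=np.array([.071,0,.0525])
for a in (2.0,1.986): print("lid tip outer",(ch+R@(hx+Ro.from_euler("y",a).apply([-.146,0,.008]))).round(4),"axis-x dir",R[:,0].round(3))
from g import goal
goal(.80,.04,.33,2.3)
print(status.get_state()["joint_pos"].round(3))
E
```

```text
clock: 28.42
ee_pos: [0.5819, 0.0614, 0.0997]
orientation: [0.053, 0.999, 0.0, -0.0]
ft_force: [0.1, -0.1, -0.4]
grip_width: 0.0112
gripper_force: 39.8
clock: 29.08
ee_pos: [0.5817, 0.062, 0.2775]
orientation: [0.053, 0.999, 0.0, 0.001]
ft_force: [1.2, 0.4, -0.2]
grip_width: 0.0427
gripper_force: 0.0
lid tip outer [0.72   0.0468 0.1819] axis-x dir [ 0.994 -0.106 -0.   ]
lid tip outer [0.7182 0.047  0.1829] axis-x dir [ 0.994 -0.106 -0.   ]
clock 29.1 ee [0.5817 0.062  0.2775] w 0.0427 F [ 1.2  0.4 -0.2] grip 0.0 SHIFT [0.4365, -0.044, 0.1051] TURN [-0.0, 0.0005, -0.2343] rows 5.9
[ 0.772  0.415 -1.16   1.627  0.388  1.355  1.024]
```

```bash
python3 -m pendant '[[1,[0,0,0.09],[0,0,-0.03]],[1,[0.05,0,0.09],[0,0,-0.07]],[1,[0.11,-0.01,0.09],[0,0,-0.1]],[1,[0.17,-0.02,0.09],[0,0,-0.14]],[1,[0.23,-0.03,0.09],[0,0,-0.18]],[1,[0.29,-0.034,0.09],[0,0,-0.22]],[1,[0.35,-0.038,0.09],[0,0,-0.26]],[1,[0.35,-0.038,0.09],[0,0,-0.28]]]'
python3 -m pendant '[[1,[0,0,0],[0,0,-0.22]],[1,[0,0,0],[0,0,-0.22]],[1,[0,0,0],[0,0,-0.22]],[1,[0,0,0],[0,0,-0.22]],[1,[0,0,0],[0,0,-0.22]],[1,[0,0,0],[0,0,-0.22]],[1,[0,0,0],[0,0,-0.22]],[1,[0,0,0],[0,0,-0.22]]]'
python3 g.py .760 .0425 .218 1.465;python3 - <<'E'
from h import *
t=camera("top");s=camera("scene");print(status.get_state()["joint_pos"].round(3))
cv2.imwrite("pics/gg.png",np.hstack([cv2.resize(s["img"][150:300,250:430],(480,400)),cv2.resize(t["img"][80:240,200:328],(320,400))])[:,:,::-1])
E
```

```text
clock: 29.75
ee_pos: [0.7601, 0.0411, 0.3158]
orientation: [0.477, 0.879, 0.001, -0.001]
ft_force: [-1.1, -0.3, 0.9]
grip_width: 0.0003
gripper_force: 0.0
clock: 30.42
ee_pos: [0.7562, 0.0424, 0.3189]
orientation: [0.743, 0.669, 0.001, -0.0]
ft_force: [-0.6, 0.1, 0.6]
grip_width: -0.0004
gripper_force: 0.0
clock 30.4 ee [0.7562 0.0424 0.3189] w -0.0004 F [-0.6  0.1  0.6] grip 0.0 SHIFT [0.0075, 0.0001, -0.2017] TURN [-0.0005, 0.0002, -0.0006] rows 2.4
[ 0.317  0.65  -0.724  1.078  0.411  1.547 -0.411]
```

View pics/gg.png

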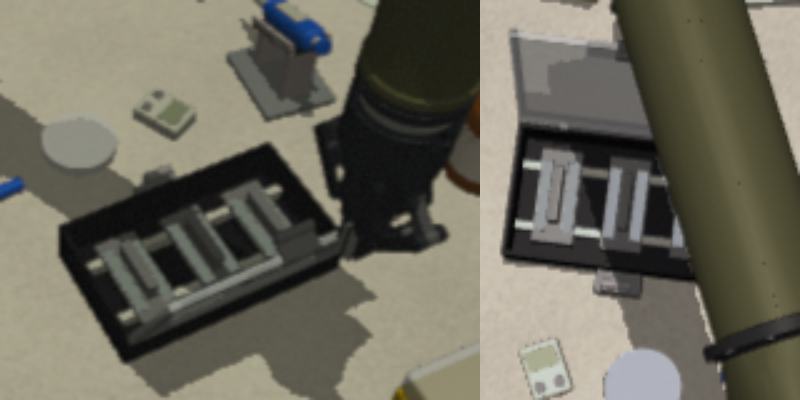

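The scene half shows the three holders seated across the rails at (130,265), (200,240) and (260,212), with the gripper hovering beyond the lid. Descending behind the lid.

```bash
python3 -m pendant '[[1,[0.008,0,-0.06],[0,0,0]],[1,[0.008,0,-0.12],[0,0,0]],[1,[0.008,0,-0.17],[0,0,0]],[1,[0.008,0,-0.2],[0,0,0]],[1,[0.008,0,-0.2],[0,0,0]],[1,[0.008,0,-0.2],[0,0,0]],[1,[0.008,0,-0.2],[0,0,0]]]'
python3 -m pendant '[[1,[-0.03,0.003,0],[0,0,0]],[1,[-0.06,0.006,0],[0,0,0]],[1,[-0.09,0.009,0],[0,0,0]],[1,[-0.11,0.012,0.01],[0,0,0]],[1,[-0.13,0.014,0.02],[0,0,0]],[1,[-0.14,0.015,0.03],[0,0,0]],[1,[-0.14,0.015,0.03],[0,0,0]]]'
python3 - <<'E'
from h import *
st=status.get_state();R=Ro.from_euler("z",-.1062).as_matrix();p=R.T@(st["ee_pos"]-[.5818,.0615,.073]);print("chamber-frame tip",p.round(4),st["ft_force"].round(1))
E
```

```text
clock: 31.1
ee_pos: [0.7611, 0.0426, 0.2209]
orientation: [0.744, 0.669, 0.002, 0.0]
ft_force: [-0.1, -0.2, -0.1]
grip_width: 0.0004
gripper_force: 0.0
clock: 31.68
ee_pos: [0.6901, 0.0504, 0.2363]
orientation: [0.743, 0.669, 0.002, 0.0]
ft_force: [0.2, 0.2, 0.4]
grip_width: 0.0001
gripper_force: 0.0
chamber-frame tip [0.1089 0.0004 0.1633] [0.2 0.2 0.4]
```

```bash
python3 -m pendant '[[1,[-0.04,0.004,0.008],[0,0,0]],[1,[-0.08,0.008,0.01],[0,0,0]],[1,[-0.117,0.0125,0.007],[0,0,0]],[1,[-0.15,0.016,-0.006],[0,0,0]],[1,[-0.181,0.019,-0.023],[0,0,0]],[1,[-0.181,0.019,-0.023],[0,0,0]],[1,[-0.181,0.019,-0.023],[0,0,0]]]'
python3 - <<'E'
from h import *
st=status.get_state();R=Ro.from_euler("z",-.1062).as_matrix();p=R.T@(st["ee_pos"]-[.5818,.0615,.073]);print("chamber-frame tip",p.round(4),st["ft_force"].round(1))
s=camera("scene");cv2.imwrite("pics/i.png",cv2.resize(s["img"][150:300,250:430],(600,500),interpolation=cv2.INTER_CUBIC)[:,:,::-1])
E
```

```text
clock: 32.27
ee_pos: [0.5997, 0.0591, 0.2222]
orientation: [0.744, 0.669, 0.0, -0.0]
ft_force: [0.7, -0.7, 0.5]
grip_width: -0.0003
gripper_force: 0.0
chamber-frame tip [ 0.018  -0.0005  0.1492] [ 0.7 -0.7  0.5]
```

View pics/i.png

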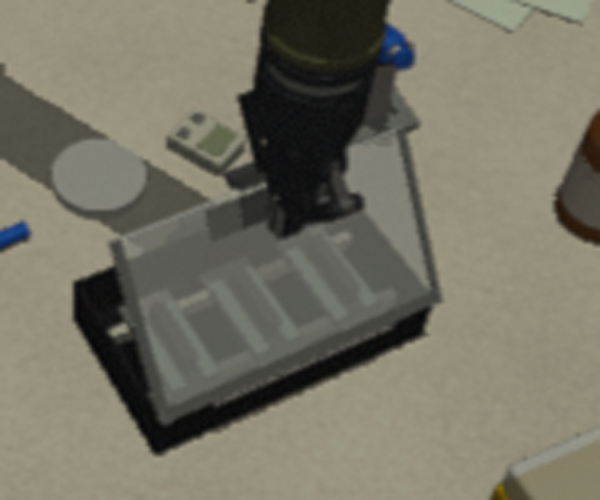

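The lid is swinging over, at about 50 degrees with the fingertips on its outer face at (290,225). Continuing down.

```bash
python3 -m pendant '[[1,[-0.027,0.003,-0.02],[0,0,0]],[1,[-0.054,0.006,-0.044],[0,0,0]],[1,[-0.073,0.008,-0.075],[0,0,0]],[1,[-0.088,0.009,-0.106],[0,0,0]],[1,[-0.1,0.011,-0.128],[0,0,0]],[1,[-0.108,0.0115,-0.143],[0,0,0]],[1,[-0.108,0.0115,-0.143],[0,0,0]],[1,[-0.108,0.0115,-0.143],[0,0,0]]]'
python3 - <<'E'
from h import *
st=status.get_state();R=Ro.from_euler("z",-.1062).as_matrix();p=R.T@(st["ee_pos"]-[.5818,.0615,.073]);print("chamber-frame tip",p.round(4),st["ft_force"].round(1))
E
```

```text
clock: 32.98
ee_pos: [0.5462, 0.065, 0.1508]
orientation: [0.744, 0.669, 0.001, -0.001]
ft_force: [-0.8, -0.2, 0.9]
grip_width: 0.0003
gripper_force: 0.0
chamber-frame tip [-0.0357 -0.0002  0.0778] [-0.8 -0.2  0.9]
```

```bash
python3 -m pendant '[[1,[0,0,0.02],[0,0,0]],[1,[-0.047,0.005,0.02],[0,0,0]],[1,[-0.047,0.005,0.02],[0,0,0]],[1,[-0.047,0.005,0],[0,0,0]],[1,[-0.047,0.005,-0.008],[0,0,0]],[1,[-0.047,0.005,-0.008],[0,0,0]]]'
python3 -m pendant '[[1,[0,0,-0.004],[0,0,0]],[1,[0,0,-0.008],[0,0,0]],[1,[0,0,-0.012],[0,0,0]],[1,[0,0,-0.012],[0,0,0]]]'
python3 -m pendant '[[1,[0,0,-0.004],[0,0,0]],[1,[0,0,-0.008],[0,0,0]],[1,[0,0,-0.008],[0,0,0]],[1,[0,0,-0.008],[0,0,0]]]'
```

```text
clock: 33.48
ee_pos: [0.523, 0.0672, 0.1463]
orientation: [0.744, 0.668, 0.001, -0.0]
ft_force: [-0.3, 0.4, 0.7]
grip_width: 0.0002
gripper_force: 0.0
clock: 33.82
ee_pos: [0.5225, 0.0674, 0.141]
orientation: [0.744, 0.668, 0.0, -0.001]
ft_force: [-1.5, -0.2, 4.0]
grip_width: 0.0003
gripper_force: 2.0
clock: 34.15
ee_pos: [0.5222, 0.0675, 0.1363]
orientation: [0.744, 0.669, 0.001, -0.001]
ft_force: [-0.1, -0.5, -0.3]
grip_width: 0.0
gripper_force: 0.0
```

```bash
python3 -m pendant '[[1,[0,0,-0.004],[0,0,0]],[1,[0,0,-0.006],[0,0,0]],[1,[0,0,-0.006],[0,0,0]],[1,[0,0,-0.006],[0,0,0]]]'
python3 -m pendant '[[1,[0,0,-0.003],[0,0,0]],[1,[0,0,-0.005],[0,0,0]],[1,[0,0,-0.005],[0,0,0]],[1,[0,0,-0.005],[0,0,0]]]'
```

```text
clock: 34.48
ee_pos: [0.5222, 0.0675, 0.1337]
orientation: [0.744, 0.669, 0.001, -0.001]
ft_force: [0.1, -0.4, -0.1]
grip_width: 0.0001
gripper_force: 0.0
clock: 34.82
ee_pos: [0.5225, 0.0677, 0.133]
orientation: [0.744, 0.669, 0.0, 0.0]
ft_force: [-4.6, -1.5, 12.8]
grip_width: -0.0001
gripper_force: 6.6
```

The lid is shut: the fingertips met it at 60 mm with 12.8 N. Lifting off and re-measuring the timer.

```bash
python3 -m pendant '[[1,[0,0,0.03],[0,0,0]],[0,[0,0,0.1],[0,0,0]],[-1,[0,0,0.18],[0,0,0]],[-1,[0,0,0.24],[0,0,0]],[-1,[0,0,0.24],[0,0,0]],[-1,[0,0,0.24],[0,0,0]]]'
python3 - <<'E'
from h import *; from g import goal
t=camera("top");s=camera("scene")
for c,n in((t,"top"),(s,"scene")):
    m=near(c,n,"timer",[.4055,.146,.01],40)
    if m is not None: print(n,fit([(c,m)],TIM,[.4055,.146,.32],0))
a=cv2.resize(s["img"][150:300,250:430],(480,400));b=cv2.resize(t["img"][80:240,200:328],(320,400))
cv2.imwrite("pics/k.png",np.hstack([a,b])[:,:,::-1])
goal(.4055,.146,.2,.32+np.pi/2)
E
```

```text
clock: 35.32
ee_pos: [0.5233, 0.0677, 0.2531]
orientation: [0.744, 0.668, 0.002, 0.001]
ft_force: [0.9, 0.3, -1.3]
grip_width: 0.0606
gripper_force: 0.0
top (array([0.40380645, 0.14862688, 0.29036965]), np.float64(0.08093914118010503))
scene (array([0.4047973 , 0.14543602, 0.38268922]), np.float64(0.10442678774120318))
clock 35.5 ee [0.5214 0.0673 0.2497] w 0.0851 F [ 0.1  0.2 -0.5] grip 0.0 SHIFT [-0.2318, 0.1575, -0.0994] TURN [-0.0004, -0.0008, 0.1357] rows 3.6
```

View pics/k.png

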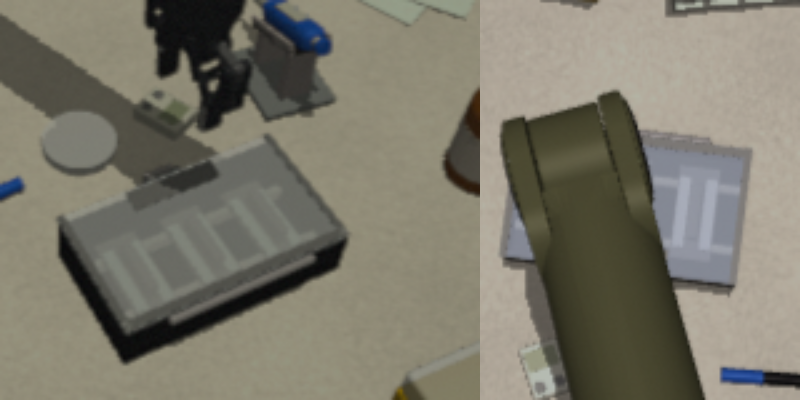

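The lid lies flush and shut over the three holders. Going to the timer.

```bash
python3 -m pendant '[[-1,[-0.07,0.05,0],[0,0,0.036]],[-1,[-0.14,0.1,0],[0,0,0.072]],[-1,[-0.2,0.14,0],[0,0,0.108]],[-1,[-0.232,0.157,0],[0,0,0.136]],[-1,[-0.232,0.157,-0.06],[0,0,0.136]],[-1,[-0.232,0.157,-0.14],[0,0,0.136]],[-1,[-0.232,0.157,-0.2],[0,0,0.136]],[-1,[-0.232,0.157,-0.2],[0,0,0.136]]]' 40
python3 -m pendant '[[-1,[0,0,-0.05],[0,0,0]],[-1,[0,0,-0.05],[0,0,0]],[-1,[0,0,-0.05],[0,0,0]],[-1,[0,0,-0.05],[0,0,0]]]'
python3 g.py .4055 .146 .077 1.891;python3 -c "from bench import status;print(status.get_state()['joint_pos'].round(3))"
```

```text
clock: 36.18
ee_pos: [0.4015, 0.1448, 0.1456]
orientation: [0.585, 0.811, -0.003, -0.006]
ft_force: [-1.0, -0.9, -0.3]
grip_width: 0.0851
gripper_force: 0.0
clock: 36.52
ee_pos: [0.4069, 0.1464, 0.1276]
orientation: [0.585, 0.811, 0.001, -0.0]
ft_force: [-0.2, 0.2, 0.5]
grip_width: 0.0856
gripper_force: 0.0
clock 36.5 ee [0.4069 0.1464 0.1276] w 0.0856 F [-0.2  0.2  0.5] grip 0.0 SHIFT [-0.0029, -0.0007, -0.1012] TURN [-0.0007, 0.0003, -0.0003] rows 1.2
[ 0.59   0.112 -1.018  2.136  0.115  0.948 -0.171]
```

```bash
python3 -m pendant '[[-1,[-0.003,0,-0.05],[0,0,0]],[-1,[-0.003,0,-0.09],[0,0,0]],[-1,[-0.003,0,-0.101],[0,0,0]],[-1,[-0.003,0,-0.101],[0,0,0]],[-1,[-0.003,0,-0.101],[0,0,0]]]' 40
python3 -m pendant '[[1,[0,0,0],[0,0,0]],[1,[0,0,0],[0,0,0]],[1,[0,0,0],[0,0,0]],[1,[0,0,0],[0,0,0]],[1,[0,0,0],[0,0,0]],[1,[0,0,0],[0,0,0]]]' 40
python3 -m pendant '[[1,[0,0,0.02],[0,0,0]],[1,[0,0,0.08],[0,0,0]],[1,[0,0,0.15],[0,0,0]],[1,[0,0,0.22],[0,0,0]],[1,[0,0,0.22],[0,0,0]],[1,[0,0,0.22],[0,0,0]]]'
python3 g.py .5818 .0615 .187 1.465
```

```text
clock: 36.93
ee_pos: [0.4056, 0.1463, 0.077]
orientation: [0.585, 0.811, 0.001, -0.0]
ft_force: [0.5, 0.2, 0.8]
grip_width: 0.0857
gripper_force: 0.0
clock: 37.43
ee_pos: [0.4058, 0.1462, 0.0772]
orientation: [0.585, 0.811, 0.001, 0.0]
ft_force: [-1.7, -1.0, 6.6]
grip_width: 0.0589
gripper_force: 42.5
clock: 37.93
ee_pos: [0.4063, 0.1461, 0.188]
orientation: [0.585, 0.811, 0.002, 0.003]
ft_force: [-0.8, -0.3, -1.6]
grip_width: 0.059
gripper_force: 44.2
clock 37.9 ee [0.4063 0.1461 0.188 ] w 0.059 F [-0.8 -0.3 -1.6] grip 44.2 SHIFT [0.351, -0.1692, -0.002] TURN [0.0005, 0.0018, -0.1356] rows 4.7
```

```bash
python3 -m pendant '[[1,[0,0,0.04],[0,0,-0.01]],[1,[0.07,-0.034,0.04],[0,0,-0.04]],[1,[0.14,-0.068,0.04],[0,0,-0.07]],[1,[0.21,-0.1,0.04],[0,0,-0.1]],[1,[0.28,-0.135,0.04],[0,0,-0.136]],[1,[0.35,-0.169,0.02],[0,0,-0.136]],[1,[0.35,-0.169,0],[0,0,-0.136]],[1,[0.35,-0.169,0],[0,0,-0.136]]]'
python3 -m pendant '[[1,[0,0,-0.05],[0,0,0]],[1,[0,0,-0.07],[0,0,0]],[1,[0,0,-0.07],[0,0,0]],[1,[0,0,-0.07],[0,0,0]],[1,[0,0,-0.07],[0,0,0]]]'
python3 g.py .5818 .0615 .1385 1.465
```

```text
clock: 38.6
ee_pos: [0.5791, 0.0597, 0.1807]
orientation: [0.745, 0.668, -0.002, -0.004]
ft_force: [-0.4, 0.1, -1.3]
grip_width: 0.0587
gripper_force: 44.1
clock: 39.02
ee_pos: [0.5797, 0.062, 0.1517]
orientation: [0.743, 0.669, 0.001, -0.0]
ft_force: [0.7, -0.1, -0.3]
grip_width: 0.0589
gripper_force: 44.1
clock 39.0 ee [0.5797 0.062  0.1517] w 0.0589 F [ 0.7 -0.1 -0.3] grip 44.1 SHIFT [0.0042, -0.0011, -0.0263] TURN [-0.0005, 0.0005, -0.0001] rows 0.3
```

```bash
python3 -m pendant '[[1,[0,0,-0.012],[0,0,0]],[1,[0,0,-0.022],[0,0,0]],[1,[0,0,-0.025],[0,0,0]],[1,[0,0,-0.025],[0,0,0]],[1,[0,0,-0.025],[0,0,0]]]'
python3 -m pendant '[[1,[0,0,-0.003],[0,0,0]],[1,[0,0,-0.003],[0,0,0]],[1,[0,0,-0.003],[0,0,0]]]'
```

```text
clock: 39.43
ee_pos: [0.5798, 0.0615, 0.1383]
orientation: [0.744, 0.669, 0.001, -0.0]
ft_force: [-0.5, -0.1, -0.3]
grip_width: 0.0591
gripper_force: 44.1
clock: 39.68
ee_pos: [0.58, 0.0617, 0.1378]
orientation: [0.744, 0.669, 0.001, -0.0]
ft_force: [-2.5, -0.7, 4.7]
grip_width: 0.0587
gripper_force: 44.8
```

Contact; release and retreat well clear to the side.

```bash
python3 -m pendant '[[0,[0,0,0.001],[0,0,0]],[-0.7,[0,0,0.001],[0,0,0]],[-1,[0,0,0.001],[0,0,0]],[-1,[0,0,0.001],[0,0,0]],[-1,[0,0,0.04],[0,0,0]],[-1,[0,0,0.12],[0,0,0]],[-1,[0,0,0.2],[0,0,0]],[-1,[0,0,0.26],[0,0,0]]]'
python3 -m pendant '[[-1,[0,-0.5,0.06],[0,0,0]],[-1,[0,-0.5,0.06],[0,0,0]],[-1,[0,-0.5,0.06],[0,0,0]],[-1,[0,-0.5,0.06],[0,0,0]],[-1,[0,-0.5,0.06],[0,0,0]],[-1,[0,-0.5,0.06],[0,0,0]],[-1,[0,-0.5,0.06],[0,0,0]],[-1,[0,-0.5,0.06],[0,0,0]]]'
python3 - <<'E'
from h import *
t=camera("top");s=camera("scene")
a=cv2.resize(s["img"][130:290,260:420],(400,400),interpolation=cv2.INTER_CUBIC);b=cv2.resize(t["img"][90:280,140:330],(400,400),interpolation=cv2.INTER_CUBIC)
cv2.imwrite("pics/z.png",np.hstack([a,b])[:,:,::-1])
m=near(s,"scene","timer",[.58,.06,.07],40);print(m is not None and fit([(s,m)],TIM,[.58,.0615,-.1],.0605))
E
```

```text
clock: 40.35
ee_pos: [0.5802, 0.062, 0.2695]
orientation: [0.743, 0.669, 0.002, 0.0]
ft_force: [1.1, -0.3, 0.4]
grip_width: 0.0853
gripper_force: 0.0
clock: 41.02
ee_pos: [0.5792, -0.193, 0.2963]
orientation: [0.746, 0.666, 0.001, -0.0]
ft_force: [0.1, 0.4, -0.3]
grip_width: 0.0856
gripper_force: 0.0
(array([ 0.62699894,  0.11173685, -0.01739356]), np.float64(0.8867490310077519))
```

View pics/z.png

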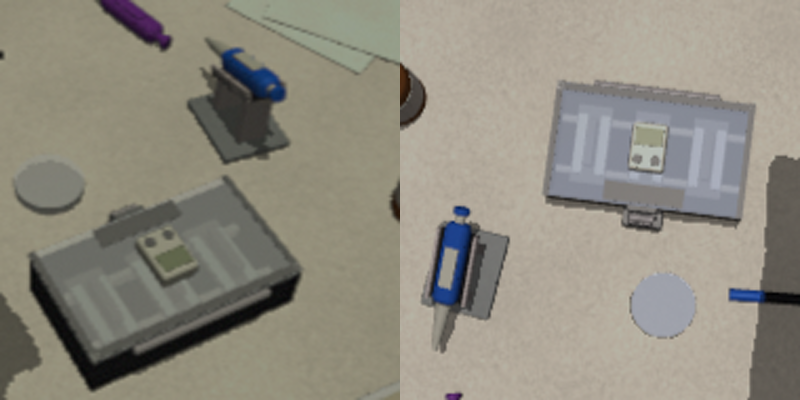

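The timer is face up on the shut lid at (167,252), the three holders are on the rails under it, and the pipette lies in its rest with the tip downhill. Nothing else has moved.

```bash
python3 -c "from bench import job;print(job.job_done())"
```

```text
the job is handed in; nothing more can be done
None
```

I handed the job in at about 41 s on the robot clock: pipette on its rest tip downhill, all three holders across the rails rib up, lid pressed fully shut, and timer face up on top (the hand-in returned no verdict).

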